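Load the riveting press and present a pan handle

TASK

The riveting press's feed bowl is empty: tip all seven rivets from the open tin into it and stand the tin back upright on the bench. Then take the pan handle and pass its flat steel tang level through the slot in the press's front guard until its tip is up against the back stop, so that the end rivet hole lies under the ram. Finish while holding it there, gripped and still, ready for the rivet to be set; leave the other things on the bench where they are.

Things in the scene. Friction and masses are not known exactly. Their poses are not given: they have to be found in the camera images.
- riveter: Green bench riveting press, fixed, 346 mm high, feed bowl joined at one side. Origin on the bench under the ram axis; x from the front guard to the column, y to the bowl, z up. Base 28 high. Guard: front wall (outer face) x=-42, 120 wide, 28 to 195 high. On the axis the ram tip is 128 up, the lower die top 93. Back stop inside: flat face at x=+12, 88 to 112 up. All mm.
- slot (a point): Middle of the slot in the guard's steel front plate, on its outer face, 100 mm above the bench, 42 mm in front of the ram axis; axes as the press (x straight in). Slot 26 mm wide (y) by 8 mm high (z), plate 4 mm thick; outside, four lips flare out over 7 mm to a mouth about 36 x 18 mm.
- ram_axis (a point): Point on the ram's axis 100 mm above the bench (the height of the slot's middle), same axes as the press. The end rivet hole of the handle's tang belongs here.
- feed_bowl (a point): Centre of the inner floor of the press's open aluminium feed bowl, 83 mm above the bench, empty at the start; axes as the press. Floor 120 mm across, mouth 148 mm across inside (156 outside), rim 47 mm above this point. The feed track leaves over the rim on the press's side (-y), 14 mm higher than the rim.
- tin: Open round steel tin, plain and handleless, outside diameter 62 mm, 80 mm high, wall 3 mm, floor 4 mm, 0.13 kg, holding the seven rivets (84 g). Origin at the centre of its underside, z up through its mouth. It empties freely when tipped about 120 degrees from upright.
- handle: Pan handle lying flat, 0.15 kg: wooden grip 104 long x 26 wide x 24 high, steel bolster 12 x 28 x 24, flat steel tang 24 wide x 6 thick standing out 72 (mm). x along it to the tang tip, z up. Origin under the bolster-tang joint (x=0) at its underside; mid-thickness of the tang 12 above; wood x=-116 to -12, tip x=+72. The same either way up.
- grip (a point): Point in the middle of the wooden grip's section (12 mm above its underside), 45 mm behind the tang's root, a good place to take it, clear of the guard when the tang is home. Axes as the handle.
- hole (a point): Middle of the end rivet hole in the tang (8 mm across, drawn only), 12 mm short of the tang's tip, at the tang's mid-thickness. Axes as the handle. When the tip touches the back stop this hole lies on the ram's axis.
- rivet1: Steel rivet, shank 8 mm thick, head 13 mm across and 5 mm thick, 22 mm long overall, 12 g, one of seven alike standing head down inside the tin at the start. Origin at the middle of the head's outer face.
- rivet2: Steel rivet, shank 8 mm thick, head 13 mm across and 5 mm thick, 22 mm long overall, 12 g, one of seven alike standing head down inside the tin at the start. Origin at the middle of the head's outer face.
- rivet3: Steel rivet, shank 8 mm thick, head 13 mm across and 5 mm thick, 22 mm long overall, 12 g, one of seven alike standing head down inside the tin at the start. Origin at the middle of the head's outer face.
- rivet4: Steel rivet, shank 8 mm thick, head 13 mm across and 5 mm thick, 22 mm long overall, 12 g, one of seven alike standing head down inside the tin at the start. Origin at the middle of the head's outer face.
- rivet5: Steel rivet, shank 8 mm thick, head 13 mm across and 5 mm thick, 22 mm long overall, 12 g, one of seven alike standing head down inside the tin at the start. Origin at the middle of the head's outer face.
- rivet6: Steel rivet, shank 8 mm thick, head 13 mm across and 5 mm thick, 22 mm long overall, 12 g, one of seven alike standing head down inside the tin at the start. Origin at the middle of the head's outer face.
- rivet7: Steel rivet, shank 8 mm thick, head 13 mm across and 5 mm thick, 22 mm long overall, 12 g, one of seven alike standing head down inside the tin at the start. Origin at the middle of the head's outer face.
- hammer: Hammer, 240 mm long, lying on the bench; leave alone. Origin under its middle, x along to its head.
- enamel_bowl: White enamel bowl, 124 mm across, 45 mm high; leave alone. Origin at the centre of its underside.
- screwdriver: Screwdriver, 170 mm long, lying; leave alone. Origin under its middle, x to its tip.
- paste_can: Can, 64 mm across, 90 mm high; leave alone. Origin at the centre of its underside.
Things that resemble listed ones, but are neither listed nor needed, are in the scene too. Leave any blue look-alike of the handle alone. Leave any pink look-alike of the tin alone.

How it is judged:
By the outcome, as a careful person would: the job done as asked, in the order asked, and still so for the second after the job is handed in, while the arm keeps its last pose, push and grip.
It also fails if it takes over 67 s, if anything falls off the work surface, if the arm or the gripper's body presses on something with over 40 N, if the wrist force passes 120 N, or if a joint passes its speed limit or range.

ROBOT

A 6-joint arm with a two-finger parallel gripper is mounted at the origin on the work surface. World frame = base frame: x ahead of the robot, y to its left, z up, the work surface at z = 0. Lengths are in mm, angles in rad, forces in N, time in s.
With the tool pointing down it reaches from about 400 to 925 mm from the base axis. Payload 12.5 kg.
Tool frame: the origin (TCP) lies midway between the tips of the shut fingers; the grasp point (between the pads) lies 19 mm behind it; z points along the fingers, y is the direction in which the jaws open and shut (so a half turn about z gives the same grasp; the last joint's range is limited). The gripper opens to 95 mm and grips with 3 to 60 N. Pads are 20 mm wide; open, the fingers measure 119 mm over their backs; the gripper's body (75 mm by 180 mm) begins 59 mm behind the grasp point.
Start: joints at [1.042, 0.491, 1.559, -0, 1.092, -0.106], TCP at [256.433, 569.99, 214.661] pointing down, gripper open.
Joint ranges: [-3.1, 3.1], [-0.84, 2.19], [0.05, 2.79], [-1.13, 4.28], [0.06, 2.93], [-2.69, 2.69]. Speed limits (rad/s): [2.22, 2.22, 2.79, 3.14, 3.14, 3.14].

INTERFACE

Orientations are given as [roll, pitch, yaw] about the fixed x, y, z axes, in that order (R = Rz(yaw) Ry(pitch) Rx(roll)).
In Python, from cell import env gives the robot as it stands.
- The arm moves only by the tool servo_tool, never from a script. Its argument "plan" is a list of rows, each a list of 7 numbers: the shift along the tool's x, y, z in m, then the turn, a rotation vector about the tool's x, y, z in degrees, then the opening in per cent of the stroke, from 0 (shut) to 100 (fully open). In form: [[dx, dy, dz, wx, wy, wz, jaw], ...]. A call has 1 to 8 rows; each row shifts and turns the pose as measured when the row begins, along the tool's axes as they then stand; what a row does not reach is not made up. A row lasts 1/12 s, in which the tool goes at most 41.7 mm and 7.16 degrees, less where a joint would pass 70% of its speed; a pose out of reach is approached as far as the arm can. A call is refused whole if a number of a shift passes 0.0417 or a number of a turn 7.16, either way. A call with a gripper value outside its range is refused whole. The fingers move at their own pace and stop on an object; the grip force is fixed at half the most. Time passes only in rows, so rows that do not move let the fingers close. It gives the time, the measured TCP pose, the force and the opening at its end, in the units of the state.
- env.state(): the state, without advancing time (a new reading comes with each control period).
- env.read_camera(name): name is "scene" or "top" or "wrist"; returns a dict with "img" (480x640x3 uint8, blue, green, red), "intrinsics" (3x3 intrinsics, pixels), "k1" (the pictures are not rectified: a ray, as slopes to the right and down, at radius r is drawn at 1 + k1 r^2 times it, then the intrinsics apply), "R" (3x3) and "t" (3): a world point X has camera coordinates R X + t. Camera axes: x right, y down, z forward; pixel columns grow to the right and rows downward; lengths in mm; the calibration is good to about 2 mm. A picture is of the moment at which its call begins. There is no depth.
- env.job_done(): hands the job in, once; it reports no verdict.
The state is a dict: "t": time; "joints": joint angles; "qvel": joint speeds; "tau": joint torques, N m; "eef_pos": TCP position; "tcp_rot": TCP orientation; "ft_force": force on the tool from outside, world axes, zero at the start; "moment": the same for the moment, N m; "opening": opening from 0.0 (shut) to 1.0 (fully open).
Only numpy, scipy, OpenCV 4.12 (cv2) and the standard library are available. Lean on these libraries where they do the work, as an engineer would, in place of code of your own. Each camera call takes 0.05 s, during which the arm holds its last target. There are 200 camera calls.

## Working session

There is one attempt and no reset: what is moved stays moved. The work goes in short steps, Python scripts to look and compute and a tool call to move; the robot and the scene stay as the last step left them, time stands still between calls to the robot, and variables do not carry over. Pictures are saved under pics/ and viewed, about 8 in all and at most 12, crops included, and the job is handed in when it is done.

Besides the shell and the picture viewer there is one more tool, called after "Emit:" as name(argument=value, ...), one argument or row to a line, values as JSON. servo_tool: Moves the arm, as the interface text tells. Its arguments: {"type":"object","properties":{"plan":{"type":"array","items":{"type":"array","items":{"type":"number"}}}},"required":["plan"]}

```bash
ls; mkdir -p pics
python3 - <<'E'
from cell import env
import cv2
for n in ("scene","top"):
    c=env.read_camera(n); cv2.imwrite(f"pics/{n}0.png",c["img"]); print(n,c["intrinsics"].tolist(),c["k1"],c["R"].round(4).tolist(),c["t"].round(1).tolist())
print(env.state())
E
```

```text
pics
scene [[435.4778345482546, 0.0, 313.3282307908442], [0.0, 435.4778345482546, 244.2645771920836], [0.0, 0.0, 1.0]] -0.07594346923651557 [[0.8337, 0.5521, 0.0098], [0.4625, -0.6886, -0.5584], [-0.3016, 0.4701, -0.8295]] [-423.4, -238.9, 1175.3]
top [[532.3145184197847, 0.0, 320.73678801219114], [0.0, 532.3145184197847, 247.9183712148804], [0.0, 0.0, 1.0]] -0.06770109079075597 [[-0.0148, -0.9997, 0.0203], [-0.9811, 0.0106, -0.1931], [0.1928, -0.0228, -0.981]] [-88.3, 534.6, 1214.8]
{'t': 0.1, 'joints': array([ 1.04241651e+00,  4.91478476e-01,  1.55940698e+00,  6.88885030e-06,
        1.09168859e+00, -1.05592094e-01]), 'qvel': array([-0.0001094 , -0.00066238, -0.0018207 ,  0.00088367,  0.0011578 ,
        0.00087874]), 'tau': array([ 2.28718629e-03, -6.13627768e+01, -2.58609992e+01,  6.93253311e-02,
        4.71236359e-02, -7.69395479e-05]), 'eef_pos': array([256.30136168, 569.78796292, 214.12674744]), 'tcp_rot': array([-3.14061737e+00, -1.09510581e-04,  2.71880170e+00]), 'ft_force': array([ 0.59495883, -0.23128018,  0.31916186]), 'moment': array([ 0.02308928, -0.02033017,  0.00997178]), 'opening': 1.0042613834361105}
```

View pics/scene0.png

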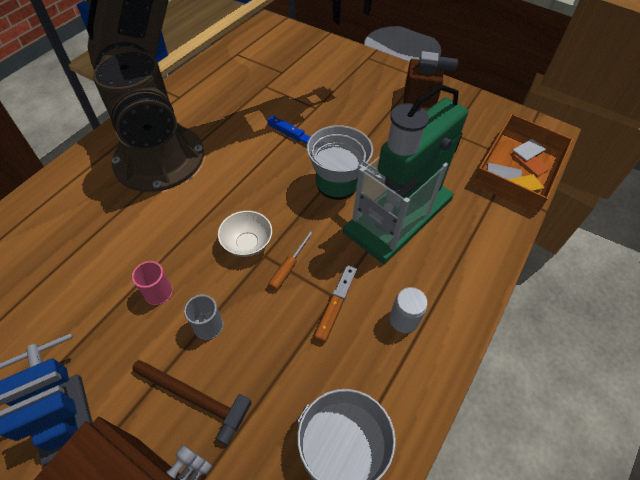

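View pics/top0.png

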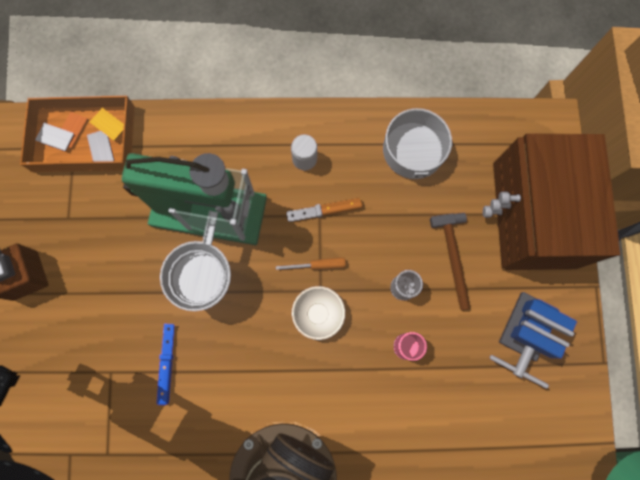

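The scene view shows the tin at (204,317), the pink look-alike at (152,283), the wooden handle at (335,303) and the blue look-alike at (290,130). The top view shows the tin at (408,285), pink tin (411,347), handle (325,210) with its tang to the left, blue handle (166,364), press (205,200) with bowl (196,277), and can (304,152). The grey open tin with rivets and the wood handle with steel tang fit the description. I'll confirm them in one crop.

```bash
cat > h.py <<'E'
import numpy as np, cv2
from cell import env
def cam(n):
    c=env.read_camera(n); c["n"]=n; return c
def ray(c,uv):
    K=c["intrinsics"]; d=np.array([c["k1"],0,0,0.])
    p=cv2.undistortPoints(np.array(uv,float).reshape(-1,1,2),K,d).reshape(-1,2)
    D=np.c_[p,np.ones(len(p))]@c["R"]; return -c["R"].T@c["t"],D
def plane(c,uv,z):
    o,D=ray(c,uv); return o+D*((z-o[2])/D[:,2])[:,None]
def proj(c,X):
    return cv2.projectPoints(np.array(X,float).reshape(-1,1,3),cv2.Rodrigues(c["R"])[0],c["t"].astype(float),c["intrinsics"],np.array([c["k1"],0,0,0.]))[0].reshape(-1,2)
def tri(c1,u1,c2,u2):
    o1,d1=ray(c1,[u1]);o2,d2=ray(c2,[u2]);A=np.c_[d1[0],-d2[0]]
    s=np.linalg.lstsq(A,o2-o1,rcond=None)[0]; a=o1+s[0]*d1[0]; b=o2+s[1]*d2[0]; return (a+b)/2,np.linalg.norm(a-b)
def Rm(s):
    from scipy.spatial.transform import Rotation as R
    return R.from_euler("xyz",s["tcp_rot"]).as_matrix()
E
python3 - <<'E'
from h import *
t=cv2.imread("pics/top0.png"); s=cv2.imread("pics/scene0.png")
def crop(i,x,y,w,h,k): return cv2.resize(i[y:y+h,x:x+w],None,fx=k,fy=k,interpolation=cv2.INTER_CUBIC)
A=crop(t,110,145,160,120,2.5); A=cv2.resize(A,(400,300)); B=crop(s,300,80,200,150,2)  # 400x300
C=crop(t,280,190,100,75,4); D=crop(t,370,255,100,75,4)
cv2.imwrite("pics/c1.png",np.vstack([np.hstack([A,B]),np.hstack([C,D])]))
E
```

```text
(no output)
```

View pics/c1.png

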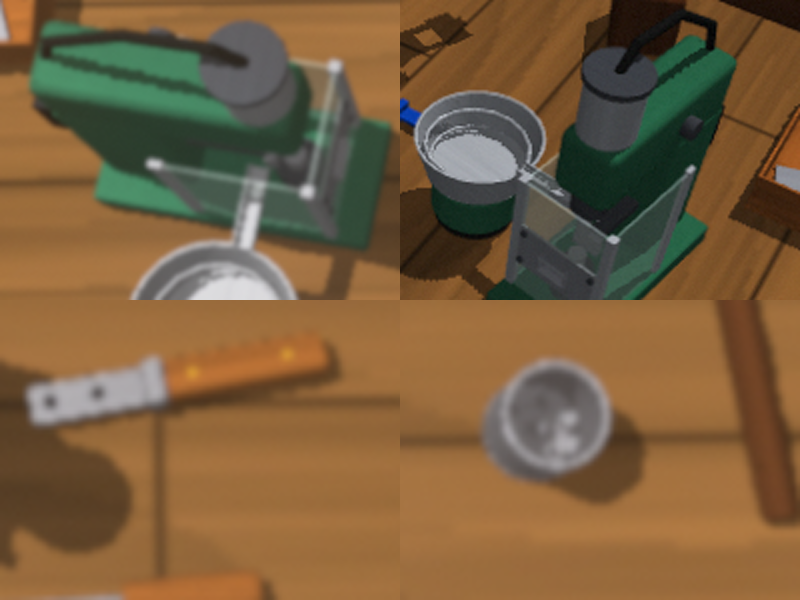

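The crop confirms them: the grey tin holds rivets (rim centre at top px (409,283.7)). The wood handle has its tang tip at (287.3,216.3) and its end at (362.5,203.8). The guard post tops are at top px (244,171.4) and (233,221.4).

Run:
```python
from h import *
np.set_printoptions(precision=1,suppress=True)
t=cam("top"); s=cam("scene")
P=plane(t,[[244,171.4],[233.2,221.4],[171.2,210.2]],195);print("posts top",P)
Q=plane(s,[[406.5,200],[362,172],[445,165]],195);print("posts scene (y-,y+,rear y-)",Q)
for M in(P,Q):
    d=M[1]-M[0]; print("len",np.linalg.norm(d),"yawY",np.degrees(np.arctan2(d[1],d[0])))
print("tin",plane(t,[[409,283.7]],80), "bowl rim", plane(t,[[196,276]],130))
H=plane(t,[[287.3,216.3],[292.5,215.5],[304.2,213.2]],15);E=plane(t,[[362.5,203.8]],12)
print("handle",H,E); d=H[0]-E[0];print(np.linalg.norm(d),np.degrees(np.arctan2(d[1],d[0])))
# bowl rims via mask in scene
st=env.state(); print(st["t"])
w=cam("wrist");R=Rm(st);o=-w["R"].T@w["t"]
print("wrist cam in tool", R.T@(o-st["eef_pos"]), (w["R"]@R))
print("paste/hammer", plane(t,[[304,145]],90), plane(t,[[448,220],[462,305]],15), "enamel",plane(t,[[319,313]],45),"pink",plane(t,[[411,345]],80),"scr",plane(t,[[277,268],[345,264]],15))
```

```text
posts top [[676.6  72.2 195. ]
 [565.   93.5 195. ]
 [591.2 226.9 195. ]]
posts scene (y-,y+,rear y-) [[674.7  73.3 195. ]
 [565.7  88.8 195. ]
 [699.3 204.5 195. ]]
len 113.57989920368026 yawY 169.1767950326397
len 110.04118758446546 yawY 171.9205474371787
tin [[ 441.6 -297.4   80. ]] bowl rim [[458.  183.2 130. ]]
handle [[621.7 -14.3  15. ]
 [623.6 -27.2  15. ]
 [629.3 -56.3  15. ]] [[ 653.  -202.5   12. ]]
190.8825257646986 99.44712330280166
0.2
wrist cam in tool [  83.6   -0.3 -170.1] [[ 0.   1.   0. ]
 [-1.   0.  -0.3]
 [-0.3 -0.   1. ]]
paste/hammer [[779.  -57.8  90. ]] [[ 608.6 -415.7   15. ]
 [ 395.8 -437.3   15. ]] enamel [[379.6 -89.   45. ]] pink [[ 301.7 -295.8   80. ]] scr [[ 492.2   11.1   15. ]
 [ 500.2 -154.8   15. ]]
```

```bash
cat >> h.py <<'E'
from scipy.spatial.transform import Rotation as RR, Slerp
def down(yaw): return RR.from_euler("xyz",[np.pi,0,np.radians(yaw)])
def tilt(az,p,flip=1):
    "tool z along azimuth az, p deg below level, jaw level; flip=1: tool x upward"
    a,p=np.radians(az),np.radians(p)
    z=np.array([np.cos(a)*np.cos(p),np.sin(a)*np.cos(p),-np.sin(p)])
    x=flip*np.array([np.cos(a)*np.sin(p),np.sin(a)*np.sin(p),np.cos(p)])
    return RR.from_matrix(np.c_[x,np.cross(z,x),z])
def rows(wps,jaw,start=None):
    "wps: (TCP pos, Rotation, n) -> prints rows in the tool axes"
    s=env.state(); p=s["eef_pos"]; R=RR.from_euler("xyz",s["tcp_rot"]); out=[]
    for P,G,n in wps:
        P=np.array(P,float); w=(R.inv()*G).as_rotvec()/n
        for k in range(n):
            d=R.inv().apply((P-p)/(n-k))/1000; out.append([*d.round(4),*np.degrees(w).round(1),jaw]); 
            p=p+R.apply(d)*1000; R=R*RR.from_rotvec(w)
    for i in range(0,len(out),8): print("["+",".join("["+",".join(f"{v:g}" for v in r)+"]" for r in out[i:i+8])+"]")
    print("max",np.abs(out).max(0))
def st():
    s=env.state(); print("t %.2f"%s["t"],"p",s["eef_pos"].round(1),"z",Rm(s)[:,2].round(3),"x",Rm(s)[:,0].round(3),"q",s["joints"].round(3),"F",s["ft_force"].round(1),"op %.3f"%s["opening"])
    open("log.txt","a").write(repr([*s["joints"],*s["eef_pos"]])+"\n"); return s
E
python3 - <<'E'
from h import *
st()
G=tilt(-60,45); t=G.as_matrix()[:,2]
rows([((450,250,320),down(72),13),((440,-120,300),down(-12),13)],100)
E
```

```text
t 0.25 p [256.4 569.9 214.4] z [-0. -0. -1.] x [-0.912  0.41   0.   ] q [ 1.042  0.491  1.559  0.     1.092 -0.106] F [ 0.4 -0.9 -0.1] op 0.997
[[-0.0237,-0.0163,-0.0081,-0,0,6.4,100],[-0.0254,-0.0136,-0.0081,-0,0,6.4,100],[-0.0267,-0.0106,-0.0081,-0,0,6.4,100],[-0.0278,-0.0076,-0.0081,-0,0,6.4,100],[-0.0284,-0.0044,-0.0081,-0,0,6.4,100],[-0.0287,-0.0012,-0.0081,-0,0,6.4,100],[-0.0287,0.002,-0.0081,-0,0,6.4,100],[-0.0283,0.0052,-0.0081,-0,0,6.4,100]]
[[-0.0275,0.0084,-0.0081,-0,0,6.4,100],[-0.0264,0.0114,-0.0081,-0,0,6.4,100],[-0.0249,0.0143,-0.0081,-0,0,6.4,100],[-0.0232,0.017,-0.0081,-0,0,6.4,100],[-0.0211,0.0195,-0.0081,-0,0,6.4,100],[-0.0273,0.0081,0.0015,0,-0,6.5,100],[-0.0262,0.0111,0.0015,0,-0,6.5,100],[-0.0248,0.014,0.0015,0,-0,6.5,100]]
[[-0.0231,0.0167,0.0015,0,-0,6.5,100],[-0.0211,0.0192,0.0015,0,-0,6.5,100],[-0.0188,0.0214,0.0015,0,-0,6.5,100],[-0.0162,0.0234,0.0015,0,-0,6.5,100],[-0.0135,0.0251,0.0015,0,-0,6.5,100],[-0.0106,0.0264,0.0015,0,-0,6.5,100],[-0.0076,0.0275,0.0015,0,-0,6.5,100],[-0.0044,0.0281,0.0015,0,-0,6.5,100]]
[[-0.0012,0.0284,0.0015,0,-0,6.5,100],[0.002,0.0284,0.0015,0,-0,6.5,100]]
max [2.87e-02 2.84e-02 8.10e-03 0.00e+00 0.00e+00 6.50e+00 1.00e+02]
```

Emit:
servo_tool(
  plan=[
    [-0.024,-0.016,-0.008,0,0,6.4,100],
    [-0.025,-0.014,-0.008,0,0,6.4,100],
    [-0.027,-0.011,-0.008,0,0,6.4,100],
    [-0.028,-0.008,-0.008,0,0,6.4,100],
    [-0.028,-0.004,-0.008,0,0,6.4,100],
    [-0.029,-0.001,-0.008,0,0,6.4,100],
    [-0.029,0.002,-0.008,0,0,6.4,100],
    [-0.028,0.005,-0.008,0,0,6.4,100],
  ],
)

```text
t: 0.92
eef_pos: [374.4, 366.4, 277.6]
tcp_rot: [-3.137, 0.003, 1.795]
ft_force: [0.4, -0.4, -0.1]
opening: 0.999
```

Emit:
servo_tool(
  plan=[
    [-0.028,0.008,-0.008,0,0,6.4,100],
    [-0.026,0.011,-0.008,0,0,6.4,100],
    [-0.025,0.014,-0.008,0,0,6.4,100],
    [-0.023,0.017,-0.008,0,0,6.4,100],
    [-0.021,0.02,-0.008,0,0,6.4,100],
    [-0.027,0.008,0.001,0,0,6.5,100],
    [-0.026,0.011,0.001,0,0,6.5,100],
    [-0.025,0.014,0.001,0,0,6.5,100],
  ],
)

```text
t: 1.58
eef_pos: [441.9, 145.4, 318.8]
tcp_rot: [3.14, 0.002, 0.849]
ft_force: [0.5, 0.5, 0.5]
opening: 0.996
```

Emit:
servo_tool(
  plan=[
    [-0.023,0.017,0.001,0,0,6.5,100],
    [-0.021,0.019,0.001,0,0,6.5,100],
    [-0.019,0.021,0.001,0,0,6.5,100],
    [-0.016,0.023,0.001,0,0,6.5,100],
    [-0.014,0.025,0.001,0,0,6.5,100],
    [-0.011,0.026,0.001,0,0,6.5,100],
    [-0.008,0.028,0.001,0,0,6.5,100],
    [-0.004,0.028,0.001,0,0,6.5,100],
  ],
)

```text
t: 2.25
eef_pos: [410.1, -91.0, 311.8]
tcp_rot: [3.138, -0.002, -0.105]
ft_force: [1.1, 0.8, -0.2]
opening: 1.001
```

Run:
```python
from h import *
st()
G=tilt(-60,45); t=G.as_matrix()[:,2]
tin=np.array([441.6,-297.4,52]); print((tin-80*t+19*t).round(0))
rows([(tin-70*t+19*t+[0,0,25],G,15)],100)
```

```text
t 2.25 p [410.1 -91.  311.8] z [ 0.002 -0.003 -1.   ] x [ 0.995 -0.104  0.002] q [-0.374  0.087  1.877 -0.003  1.174  1.302] F [ 1.1  0.8 -0.2] op 1.001
[ 420. -260.   95.]
[[0.0021,0.0115,0.0133,-1.4,2.8,3.4,100],[0.0021,0.011,0.0137,-1.4,2.8,3.4,100],[0.0021,0.0106,0.014,-1.4,2.8,3.4,100],[0.002,0.0101,0.0144,-1.4,2.8,3.4,100],[0.0019,0.0096,0.0147,-1.4,2.8,3.4,100],[0.0017,0.0091,0.015,-1.4,2.8,3.4,100],[0.0015,0.0087,0.0153,-1.4,2.8,3.4,100],[0.0013,0.0082,0.0156,-1.4,2.8,3.4,100]]
[[0.001,0.0078,0.0159,-1.4,2.8,3.4,100],[0.0007,0.0073,0.0161,-1.4,2.8,3.4,100],[0.0003,0.0069,0.0163,-1.4,2.8,3.4,100],[-0.0001,0.0065,0.0165,-1.4,2.8,3.4,100],[-0.0005,0.0061,0.0166,-1.4,2.8,3.4,100],[-0.0009,0.0057,0.0167,-1.4,2.8,3.4,100],[-0.0014,0.0054,0.0168,-1.4,2.8,3.4,100]]
max [2.10e-03 1.15e-02 1.68e-02 1.40e+00 2.80e+00 3.40e+00 1.00e+02]
```

Emit:
servo_tool(
  plan=[
    [0.002,0.0115,0.013,-1.4,2.8,3.4,100],
    [0.002,0.011,0.014,-1.4,2.8,3.4,100],
    [0.002,0.0105,0.014,-1.4,2.8,3.4,100],
    [0.002,0.01,0.014,-1.4,2.8,3.4,100],
    [0.002,0.0095,0.015,-1.4,2.8,3.4,100],
    [0.002,0.009,0.015,-1.4,2.8,3.4,100],
    [0.0015,0.0085,0.015,-1.4,2.8,3.4,100],
    [0.001,0.008,0.0155,-1.4,2.8,3.4,100],
  ],
)

```text
t: 2.92
eef_pos: [417.3, -192.3, 207.9]
tcp_rot: [3.044, -0.446, -0.595]
ft_force: [-0.6, -1.4, -0.1]
opening: 1.003
```

Emit:
servo_tool(
  plan=[
    [0.001,0.008,0.016,-1.4,2.8,3.4,100],
    [0.001,0.007,0.016,-1.4,2.8,3.4,100],
    [0,0.007,0.016,-1.4,2.8,3.4,100],
    [0,0.0065,0.0165,-1.4,2.8,3.4,100],
    [0,0.006,0.0165,-1.4,2.8,3.4,100],
    [-0.001,0.0055,0.0165,-1.4,2.8,3.4,100],
    [-0.001,0.005,0.017,-1.4,2.8,3.4,100],
    [0,0,0,0,0,0,100],
  ],
)

```text
t: 3.58
eef_pos: [367.4, -337.8, 207.0]
tcp_rot: [3.068, -0.642, -0.82]
ft_force: [-0.5, -0.6, -0.1]
opening: 0.998
```

Run:
```python
from h import *
s=st()
c=cam("wrist"); cv2.imwrite("pics/w1.png",c["img"])
np.set_printoptions(precision=1,suppress=True)
print("pred tin rim/base px",proj(c,[[441.6,-297.4,80],[441.6,-297.4,0]]))
# fit arm geometry: d1,a1,L2,L3,e (forearm offset),Lt
```

```text
t 3.58 p [ 367.4 -337.8  207. ] z [ 0.354 -0.487 -0.799] x [ 0.546 -0.586  0.599] q [-0.843  0.192  2.278 -1.133  0.066  2.684] F [-0.5 -0.6 -0.1] op 0.998
pred tin rim/base px [[226.6 297.6]
 [241.9 309.7]]
```

View pics/w1.png

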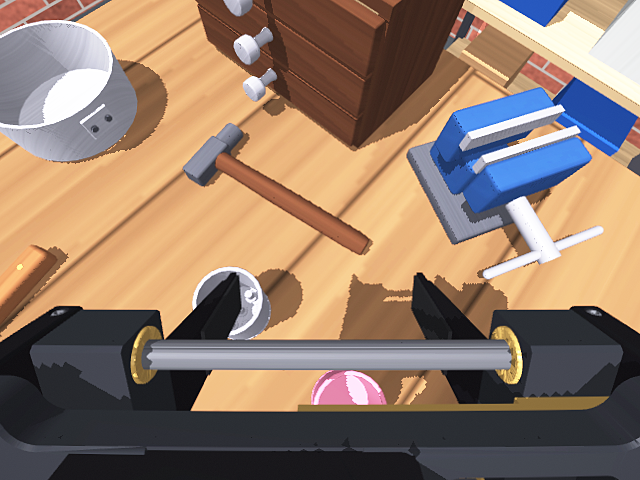

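The tin (grey, rivets inside) is at (232,300), right where predicted, and the pink one is lower at (348,388). The arm ran into the joint 4/5/6 limits, so I'll fit its geometry from the logged poses and choose the wrist poses from that.

```bash
cat > kin.py <<'E'
from h import *
from scipy.optimize import least_squares
def fkR(q,s4=1):
    return RR.from_euler("z",q[0])*RR.from_euler("y",q[1]+q[2])*RR.from_euler("z",s4*q[3])*RR.from_euler("y",q[4])*RR.from_euler("z",q[5]+np.pi/2)
def fkp(q,P):
    a1,d1,L2,L3,e,Lt=P; Z=RR.from_euler("z",q[0]); A=RR.from_euler("y",q[1]); B=RR.from_euler("y",q[1]+q[2])
    return Z.apply([a1,0,d1]+A.apply([0,0,L2])+B.apply([e,0,L3]))+fkR(q).apply([0,0,Lt])
lo=np.array([-3.1,-.84,.05,-1.13,.06,-2.69]);hi=np.array([3.1,2.19,2.79,4.28,2.93,2.69])
P=np.load("P.npy") if __import__("os").path.exists("P.npy") else None
def ik(p,R,q0s):
    best=None
    for q0 in q0s:
        f=lambda q:np.r_[(fkp(q,P)-p)/100,(fkR(q).inv()*R).as_rotvec()]
        r=least_squares(f,np.clip(q0,lo+.01,hi-.01),bounds=(lo,hi))
        if best is None or r.cost<best.cost: best=r
        if best.cost<1e-7: break
    return best.x,best.cost
rng=np.random.default_rng(0)
Q0=[lo+(hi-lo)*rng.random(6)*[.3,.8,1,1,1,1]+[2.2,0,0,0,0,0] for _ in range(25)]
E
python3 - <<'E'
from kin import *
np.set_printoptions(precision=3,suppress=True)
L=[eval(l) for l in open("log.txt")]
for l in L: print(fkR(l[:6]).as_matrix()[:,[0,2]].T.round(3).tolist(),fkR(l[:6],-1).as_matrix()[:,[0,2]].T.round(3).tolist())
f=lambda p:np.concatenate([fkp(l[:6],p)-l[6:] for l in L]+[0.005*(p-[0,400,500,500,0,250])])
r=least_squares(f,[0,400,500,500,0,250]); print(r.x,np.abs(r.fun).max()); np.save("P.npy",r.x)
E
```

```text
[[-0.912, 0.41, 0.0], [-0.0, -0.0, -1.0]] [[-0.912, 0.41, 0.0], [-0.0, -0.0, -1.0]]
[[0.995, -0.104, 0.002], [0.002, -0.003, -1.0]] [[0.994, -0.106, 0.004], [0.004, 0.001, -1.0]]
[[0.546, -0.586, 0.599], [0.354, -0.487, -0.799]] [[-0.896, -0.166, -0.412], [0.443, -0.408, -0.799]]
[ 411.584 -842.506  481.423 -188.847 -341.962 -266.098] 60.75244441267921
```

Run:
```python
from kin import *
rows([((410,-150,330),down(-25),8)],100)
```

```text
[[-0.0015,-0.0183,-0.0218,1.4,-4.4,-2.8,100],[-0.0022,-0.0189,-0.0212,1.4,-4.4,-2.8,100],[-0.0029,-0.0195,-0.0205,1.4,-4.4,-2.8,100],[-0.0035,-0.0201,-0.0198,1.4,-4.4,-2.8,100],[-0.004,-0.0208,-0.019,1.4,-4.4,-2.8,100],[-0.0044,-0.0214,-0.0182,1.4,-4.4,-2.8,100],[-0.0047,-0.0221,-0.0173,1.4,-4.4,-2.8,100],[-0.0049,-0.0227,-0.0164,1.4,-4.4,-2.8,100]]
max [4.90e-03 2.27e-02 2.18e-02 1.40e+00 4.40e+00 2.80e+00 1.00e+02]
```

Emit:
servo_tool(
  plan=[
    [-0.0015,-0.018,-0.022,1.4,-4.4,-2.8,100],
    [-0.002,-0.019,-0.021,1.4,-4.4,-2.8,100],
    [-0.003,-0.0195,-0.0205,1.4,-4.4,-2.8,100],
    [-0.0035,-0.02,-0.02,1.4,-4.4,-2.8,100],
    [-0.004,-0.021,-0.019,1.4,-4.4,-2.8,100],
    [-0.0045,-0.0215,-0.018,1.4,-4.4,-2.8,100],
  ],
)

```text
t: 4.13
eef_pos: [384.0, -253.7, 252.3]
tcp_rot: [3.027, -0.345, -0.648]
ft_force: [0.0, -1.1, 0.3]
opening: 0.999
```

Run:
```python
from h import *
st()
```

```text
t 4.13 p [ 384.  -253.7  252.3] z [ 0.199 -0.294 -0.935] x [ 0.75  -0.568  0.338] q [-0.663  0.099  2.093 -0.192  0.612  1.714] F [ 0.  -1.1  0.3] op 0.999
```

Emit:
servo_tool(
  plan=[
    [0.02,0,-0.02,0,0,-5,100],
    [0.02,0,-0.02,0,0,-5,100],
    [0.02,0,-0.02,0,0,-5,100],
    [0.02,0,-0.02,0,0,-5,100],
  ],
)

```text
t: 4.47
eef_pos: [436.0, -258.3, 354.8]
tcp_rot: [2.918, -0.272, -0.262]
ft_force: [-0.1, 0.1, -0.5]
opening: 0.997
```

Run:
```python
from kin import *
np.set_printoptions(precision=3,suppress=True)
st()
L=[eval(l) for l in open("log.txt")]
A=[];b=[]
for l in L:
    q=l[:6]; Z=RR.from_euler("z",q[0]).as_matrix(); U=Z@RR.from_euler("y",q[1]).as_matrix(); B=Z@RR.from_euler("y",q[1]+q[2]).as_matrix()
    A.append(np.c_[Z[:,0],Z[:,2],U[:,0],U[:,2],B[:,0],B[:,2],fkR(q).as_matrix()[:,2]]); b.append(l[6:])
A=np.vstack(A);b=np.concatenate(b)
x,_,rk,sv=np.linalg.lstsq(A,b,rcond=1e-3); print(x,rk,sv,np.abs(A@x-b).max())
A2=np.delete(A,2,1);x,_,rk,sv=np.linalg.lstsq(A2,b,rcond=None); print(x,sv,np.abs(A2@x-b).max())
```

```text
t 4.47 p [ 436.  -258.3  354.8] z [ 0.196 -0.282 -0.939] x [ 0.93  -0.249  0.269] q [-0.599  0.073  1.822 -0.154  0.923  1.337] F [-0.1  0.1 -0.5] op 0.997
[ 78.173  -6.621  61.606 488.6   -42.503 270.138  93.254] 7 [4.413 3.846 0.663 0.393 0.257 0.232 0.154] 73.08789363101982
[117.981   7.55  500.128 -34.171 290.145 114.223] [4.358 3.219 0.662 0.351 0.244 0.156] 71.22685067387258
```

Run:
```python
from kin import *
np.set_printoptions(precision=2,suppress=True)
L=[eval(l) for l in open("log.txt")]
A=[];b=[]
for l in L:
    q=l[:6]; Z=RR.from_euler("z",q[0]).as_matrix(); U=Z@RR.from_euler("y",q[1]).as_matrix(); B=Z@RR.from_euler("y",q[1]+q[2]).as_matrix()
    C=B@RR.from_euler("z",q[3]).as_matrix()
    A.append(np.c_[Z[:,0],Z[:,1],Z[:,2],U[:,2],B[:,0],B[:,2],C[:,1],fkR(q).as_matrix()[:,2]]); b.append(l[6:])
A=np.vstack(A);b=np.concatenate(b)
for drop in ([],[6],[0],[0,6],[0,4,6],[0,4]):
    k=[i for i in range(8) if i not in drop]
    x,_,rk,sv=np.linalg.lstsq(A[:,k],b,rcond=None); print(k,x,sv[-1],np.abs(A[:,k]@x-b).max())
```

```text
[0, 1, 2, 3, 4, 5, 6, 7] [  0.    65.9  196.7  586.8   43.1  411.     0.   271.87] 0.14532159157460323 1.1937117960769683e-12
[0, 1, 2, 3, 4, 5, 7] [  0.    65.9  196.7  586.8   43.1  411.   271.87] 0.1463104121984797 4.547473508864641e-13
[1, 2, 3, 4, 5, 6, 7] [ 65.9  196.7  586.8   43.1  411.    -0.   271.87] 0.18424856587984997 3.410605131648481e-13
[1, 2, 3, 4, 5, 7] [ 65.9  196.7  586.8   43.1  411.   271.87] 0.18760818419704295 8.242295734817162e-13
[1, 2, 3, 5, 7] [ 64.51 145.32 571.49 395.35 248.15] 0.24088639571555073 8.398483322148309
[1, 2, 3, 5, 6, 7] [ 64.04 145.6  571.86 395.18   0.58 248.8 ] 0.2408756554707329 8.48354720826552
```

```bash
cat > kin.py <<'E'
from h import *
from scipy.optimize import least_squares
def fkR(q):
    return RR.from_euler("z",q[0])*RR.from_euler("y",q[1]+q[2])*RR.from_euler("z",q[3])*RR.from_euler("y",q[4])*RR.from_euler("z",q[5]+np.pi/2)
def fkp(q,Lt=271.87):
    Z=RR.from_euler("z",q[0]); A=RR.from_euler("y",q[1]); B=RR.from_euler("y",q[1]+q[2])
    return Z.apply([0,65.9,196.7]+A.apply([0,0,586.8])+B.apply([43.1,0,411]))+fkR(q).apply([0,0,Lt])
lo=np.array([-3.1,-.84,.05,-1.13,.06,-2.69]);hi=np.array([3.1,2.19,2.79,4.28,2.93,2.69])
def ik(p,R):
    "all in-range solutions, TCP pose, closed form by wrist centre"
    w=np.array(p)-271.87*R.as_matrix()[:,2]; out=[]
    r2=w[0]**2+w[1]**2-65.9**2
    if r2<0: return out
    r=r2**.5; j1=np.arctan2(w[1],w[0])-np.arctan2(65.9,r); h=w[2]-196.7
    F=np.hypot(43.1,411); g=np.arctan2(43.1,411); D=np.hypot(r,h)
    c=(D*D-586.8**2-F*F)/(2*586.8*F)
    if abs(c)>1: return out
    k=np.arccos(c); j3=k-g; j2=np.arctan2(r,h)-np.arctan2(F*np.sin(k),586.8+F*np.cos(k))
    M=(RR.from_euler("z",j1)*RR.from_euler("y",j2+j3)).inv()*R
    a=M.as_euler("ZYZ")
    for a4,a5,a6 in ((a[0],a[1],a[2]),(a[0]+np.pi,-a[1],a[2]+np.pi)):
        if a5<0: continue
        for i in(-1,0,1):
            for m in(-2,-1,0,1,2):
                q=np.array([j1,j2,j3,a4+2*np.pi*i,a5,a6-np.pi/2+2*np.pi*m])
                if (q>lo+.03).all() and (q<hi-.03).all(): out.append(q)
    return out
E
python3 - <<'E'
from kin import *
np.set_printoptions(precision=2,suppress=True)
for l in open("log.txt"):
    l=eval(l); print(np.abs(fkp(l[:6])-l[6:]).max())
tin=np.array([441.6,-297.4,52]); bowl=np.array([458,183.,190])
print("grasp")
for az in range(-180,180,20):
  for p in (20,30,40,50):
    for fl in(1,-1):
      R=tilt(az,p,fl); t=R.as_matrix()[:,2]
      for q in ik(tin+19*t,R): print(az,p,fl,q,end=";")
print("\npour")
for az in range(-180,180,20):
  for p in (-10,0,10,20,30):
    for fl in(1,-1):
      R=tilt(az,p,fl); t=R.as_matrix()[:,2]
      for q in ik(bowl+19*t,R): print(az,p,fl,q,end=";")
E
```

```text
0.003999999587875891
0.003999969059805153
0.003194594557669461
0.0037395078634290257
0.00375684904378204
grasp
-180 20 1 [-0.5   1.06  1.4  -0.49  1.83 -1.89];-180 20 -1 [-0.5   1.06  1.4  -0.49  1.83  1.25];-180 30 1 [-0.51  0.99  1.45 -0.44  1.67 -1.9 ];-180 30 -1 [-0.51  0.99  1.45 -0.44  1.67  1.25];-180 40 1 [-0.53  0.91  1.52 -0.4   1.51 -1.91];-180 40 -1 [-0.53  0.91  1.52 -0.4   1.51  1.23];-180 50 1 [-0.56  0.84  1.6  -0.36  1.34 -1.93];-180 50 -1 [-0.56  0.84  1.6  -0.36  1.34  1.21];-160 20 1 [-0.41  1.02  1.52 -0.71  1.67 -1.97];-160 20 -1 [-0.41  1.02  1.52 -0.71  1.67  1.17];-160 30 1 [-0.43  0.95  1.57 -0.65  1.52 -1.99];-160 30 -1 [-0.43  0.95  1.57 -0.65  1.52  1.15];-160 40 1 [-0.45  0.88  1.63 -0.6   1.37 -2.02];-160 40 -1 [-0.45  0.88  1.63 -0.6   1.37  1.12];-160 50 1 [-0.49  0.81  1.69 -0.54  1.21 -2.07];-160 50 -1 [-0.49  0.81  1.69 -0.54  1.21  1.07];-140 20 1 [-0.33  0.98  1.69 -0.94  1.49 -1.97];-140 20 -1 [-0.33  0.98  1.69 -0.94  1.49  1.17];-140 30 1 [-0.36  0.91  1.72 -0.88  1.34 -2.02];-140 30 -1 [-0.36  0.91  1.72 -0.88  1.34  1.12];-140 40 1 [-0.39  0
[... 11629 characters left out ...]
.66  1.91 -1.19];140 10 -1 [-0.07  0.84  1.67  0.66  1.91  1.95];140 20 1 [-0.06  0.77  1.68  0.62  1.79 -1.17];140 20 -1 [-0.06  0.77  1.68  0.62  1.79  1.98];140 30 1 [-0.04  0.7   1.7   0.56  1.67 -1.14];140 30 -1 [-0.04  0.7   1.7   0.56  1.67  2.  ];160 -10 1 [ 0.05  1.01  1.52  0.53  2.29 -1.27];160 -10 -1 [0.05 1.01 1.52 0.53 2.29 1.87];160 0 1 [ 0.04  0.95  1.52  0.49  2.18 -1.28];160 0 -1 [0.04 0.95 1.52 0.49 2.18 1.87];160 10 1 [ 0.05  0.88  1.53  0.45  2.07 -1.27];160 10 -1 [0.05 0.88 1.53 0.45 2.07 1.87];160 20 1 [ 0.05  0.82  1.55  0.41  1.94 -1.27];160 20 -1 [0.05 0.82 1.55 0.41 1.94 1.87];160 30 1 [ 0.06  0.75  1.58  0.37  1.81 -1.26];160 30 -1 [0.06 0.75 1.58 0.37 1.81 1.88];
```

```bash
cat >> kin.py <<'E'
def plan(wps,jaw):
    "rows() plus a check of the joint path (near-limit and speed)"
    s=env.state(); p=s["eef_pos"]; R=RR.from_euler("xyz",s["tcp_rot"]); q=s["joints"]; ms=0; vl=np.array([2.22,2.22,2.79,3.14,3.14,3.14])
    rows(wps,jaw)
    for P,G,n in wps:
        P=np.array(P,float); w=(R.inv()*G).as_rotvec()
        for k in range(1,n+1):
            S=ik(p+(P-p)*k/n,R*RR.from_rotvec(w*k/n))
            if not S: print("NO IK at",P,k); break
            q2=min(S,key=lambda a:np.abs(a-q).max()); ms=max(ms,(np.abs(q2-q)*12/vl).max()); q=q2
        p,R=P,G; print("wp q",q.round(2),"speed frac %.2f"%ms)
E
python3 - <<'E'
from kin import *
G=tilt(130,40,-1); t=G.as_matrix()[:,2]; tin=np.array([441.6,-297.4,52])
print((tin+19*t).round(1))
plan([(tin+19*t-95*t+[0,0,20],G,14),(tin+19*t,G,6)],100)
E
```

```text
[ 432.2 -286.3   39.8]
[[-0.0001,0.001,0.018,1.6,-4.8,2,100],[0.0014,0.0015,0.0179,1.6,-4.8,2,100],[0.003,0.0019,0.0177,1.6,-4.8,2,100],[0.0045,0.0023,0.0173,1.6,-4.8,2,100],[0.006,0.0025,0.0168,1.6,-4.8,2,100],[0.0075,0.0027,0.0161,1.6,-4.8,2,100],[0.0089,0.0029,0.0154,1.6,-4.8,2,100],[0.0103,0.003,0.0145,1.6,-4.8,2,100]]
[[0.0116,0.003,0.0135,1.6,-4.8,2,100],[0.0127,0.0029,0.0124,1.6,-4.8,2,100],[0.0138,0.0027,0.0112,1.6,-4.8,2,100],[0.0148,0.0025,0.0099,1.6,-4.8,2,100],[0.0157,0.0022,0.0086,1.6,-4.8,2,100],[0.0164,0.0019,0.0072,1.6,-4.8,2,100],[0.0026,-0,0.018,0,0,-0,100],[0.0026,-0,0.018,0,0,-0,100]]
[[0.0026,-0,0.018,0,0,-0,100],[0.0026,0,0.018,0,0,-0,100],[0.0026,0,0.018,0,0,-0,100],[0.0026,0,0.018,0,0,-0,100]]
max [1.64e-02 3.00e-03 1.80e-02 1.60e+00 4.80e+00 2.00e+00 1.00e+02]
wp q [-0.77  0.92  1.22  0.08  1.87  1.66] speed frac 0.35
wp q [-0.76  0.93  1.47  0.09  1.61  1.65] speed frac 0.35
```

Emit:
servo_tool(
  plan=[
    [0,0.001,0.018,1.6,-4.8,2,100],
    [0.0015,0.0015,0.018,1.6,-4.8,2,100],
    [0.003,0.002,0.0175,1.6,-4.8,2,100],
    [0.0045,0.002,0.0175,1.6,-4.8,2,100],
    [0.006,0.0025,0.017,1.6,-4.8,2,100],
    [0.0075,0.003,0.016,1.6,-4.8,2,100],
    [0.009,0.003,0.0155,1.6,-4.8,2,100],
    [0.0105,0.003,0.0145,1.6,-4.8,2,100],
  ],
)

```text
t: 5.13
eef_pos: [468.8, -298.2, 226.8]
tcp_rot: [3.137, 0.376, -0.596]
ft_force: [0.7, 0.8, 0.8]
opening: 1.003
```

Emit:
servo_tool(
  plan=[
    [0.0115,0.003,0.0135,1.6,-4.8,2,100],
    [0.0125,0.003,0.0125,1.6,-4.8,2,100],
    [0.014,0.0025,0.011,1.6,-4.8,2,100],
    [0.015,0.0025,0.01,1.6,-4.8,2,100],
    [0.0155,0.002,0.0085,1.6,-4.8,2,100],
    [0.0165,0.002,0.007,1.6,-4.8,2,100],
    [0,0,0,0,0,0,100],
  ],
)

```text
t: 5.72
eef_pos: [489.7, -326.5, 113.3]
tcp_rot: [-3.137, 0.924, -0.858]
ft_force: [0.5, 0.1, -0.8]
opening: 1.002
```

Run:
```python
from kin import *
np.set_printoptions(precision=1,suppress=True)
st()
c=cam("wrist"); g=c["img"]; print(proj(c,[[441.6,-297.4,80],[441.6,-297.4,0]]))
cv2.imwrite("pics/w2.png",g)
G=tilt(130,40,-1); t=G.as_matrix()[:,2]; tin=np.array([441.6,-297.4,52])
plan([(tin+19*t,G,7)],100)
```

```text
t 5.72 p [ 489.7 -326.5  113.3] z [-0.5  0.6 -0.6] x [ 0.4 -0.5 -0.8] q [-0.7  0.9  1.2  0.1  1.9  1.7] F [ 0.5  0.1 -0.8] op 1.002
[[349.3 260.4]
 [347.1 165.9]]
[[0.0027,0.0026,0.0143,0.1,0.4,0.1,100],[0.0026,0.0026,0.0143,0.1,0.4,0.1,100],[0.0025,0.0026,0.0143,0.1,0.4,0.1,100],[0.0024,0.0026,0.0143,0.1,0.4,0.1,100],[0.0023,0.0026,0.0143,0.1,0.4,0.1,100],[0.0022,0.0027,0.0144,0.1,0.4,0.1,100],[0.0022,0.0027,0.0144,0.1,0.4,0.1,100]]
max [  0.    0.    0.    0.1   0.4   0.1 100. ]
wp q [-0.8  0.9  1.5  0.1  1.6  1.6] speed frac 0.18
```

View pics/w2.png

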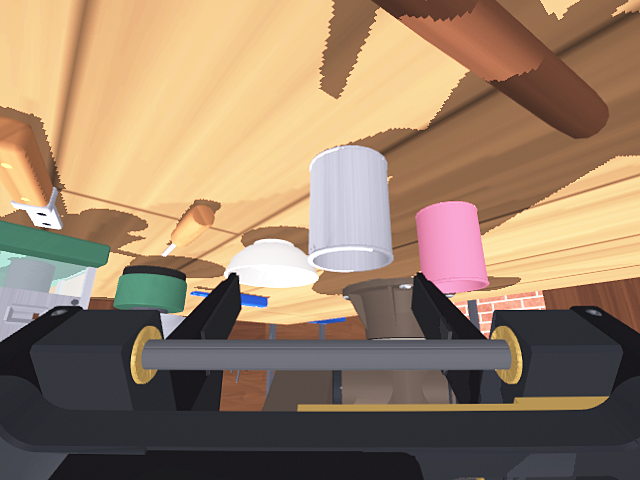

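The wrist view is upside down. It shows the grey tin's rim at (350,258) and base at (349,160), within a few pixels of the prediction, with the pink one clear to the right at (450,245). I'll go in and close.

Emit:
servo_tool(
  plan=[
    [0.0027,0.0026,0.0143,0.1,0.4,0.1,100],
    [0.0026,0.0026,0.0143,0.1,0.4,0.1,100],
    [0.0025,0.0026,0.0143,0.1,0.4,0.1,100],
    [0.0024,0.0026,0.0143,0.1,0.4,0.1,100],
    [0.0023,0.0026,0.0143,0.1,0.4,0.1,100],
    [0.0022,0.0027,0.0144,0.1,0.4,0.1,100],
    [0.0022,0.0027,0.0144,0.1,0.4,0.1,100],
  ],
)

```text
t: 6.35
eef_pos: [436.0, -282.2, 47.3]
tcp_rot: [-3.13, 0.832, -0.847]
ft_force: [0.9, 0.1, -0.3]
opening: 1.001
```

Run:
```python
from kin import *
st()
G=tilt(130,40,-1); t=G.as_matrix()[:,2]; tin=np.array([441.6,-297.4,52])
plan([(tin+19*t,G,1)],50)
```

```text
t 6.35 p [ 436.  -282.2   47.3] z [-0.481  0.561 -0.673] x [ 0.446 -0.505 -0.739] q [-0.747  0.904  1.483  0.085  1.583  1.64 ] F [ 0.9  0.1 -0.3] op 1.001
[[0.0059,0.0056,0.0046,0.5,-2.3,1,50]]
max [5.9e-03 5.6e-03 4.6e-03 5.0e-01 2.3e+00 1.0e+00 5.0e+01]
wp q [-0.76  0.93  1.47  0.09  1.61  1.65] speed frac 0.15
```

Emit:
servo_tool(
  plan=[
    [0.006,0.0056,0.0046,0.5,-2.3,1,100],
    [0,0,0,0,0,0,100],
  ],
)

```text
t: 6.52
eef_pos: [431.9, -284.3, 42.5]
tcp_rot: [-3.141, 0.869, -0.869]
ft_force: [0.3, -1.1, 0.3]
opening: 0.998
```

Emit:
servo_tool(
  plan=[
    [0,0,0,0,0,0,30],
    [0,0,0,0,0,0,30],
    [0,0,0,0,0,0,30],
    [0,0,0,0,0,0,30],
    [0,0,0,0,0,0,30],
    [0,0,0,0,0,0,30],
  ],
)

```text
t: 7.02
eef_pos: [434.7, -285.6, 46.1]
tcp_rot: [-3.139, 0.86, -0.864]
ft_force: [-0.6, -0.7, -0.5]
opening: 0.638
```

Run:
```python
from kin import *
s=st()
p=s["eef_pos"];R=RR.from_euler("xyz",s["tcp_rot"]);np.save("tinpose.npy",np.r_[p,s["tcp_rot"]])
print("tilt",np.degrees(np.arcsin(-R.as_matrix()[2,2])))
# carry: lift, travel keeping tin upright (rotate about world z from az130 to az75)
G=tilt(100,40,-1);H=tilt(75,40,-1);t=H.as_matrix()[:,2]
b=np.array([458,183,250])
plan([(p+[0,0,90],R,4),((470,-150,240),G,9),(b+19*t+[0,-20,0],H,12)],30)
```

```text
t 7.02 p [ 434.7 -285.6   46.1] z [-0.49   0.578 -0.653] x [ 0.424 -0.496 -0.758] q [-0.754  0.92   1.467  0.086  1.612  1.646] F [-0.6 -0.7 -0.5] op 0.638
tilt 40.74172434312826
[[-0.017,-0,-0.0147,0,0,0,30],[-0.017,-0,-0.0147,0,0,0,30],[-0.017,-0,-0.0147,0,0,0,30],[-0.017,-0,-0.0147,0,0,0,30],[-0.0146,-0.0128,-0.0008,2.6,-0.1,2.2,30],[-0.015,-0.0122,-0.0002,2.6,-0.1,2.2,30],[-0.0155,-0.0116,0.0004,2.6,-0.1,2.2,30],[-0.0159,-0.011,0.0009,2.6,-0.1,2.2,30]]
[[-0.0163,-0.0103,0.0014,2.6,-0.1,2.2,30],[-0.0167,-0.0096,0.0019,2.6,-0.1,2.2,30],[-0.0171,-0.0089,0.0023,2.6,-0.1,2.2,30],[-0.0174,-0.0081,0.0027,2.6,-0.1,2.2,30],[-0.0177,-0.0073,0.0031,2.6,-0.1,2.2,30],[-0.0172,-0.0041,0.0208,1.6,-0,1.3,30],[-0.0173,-0.0031,0.0209,1.6,-0,1.3,30],[-0.0173,-0.0021,0.0209,1.6,-0,1.3,30]]
[[-0.0174,-0.0011,0.021,1.6,-0,1.3,30],[-0.0174,-0.0001,0.021,1.6,-0,1.3,30],[-0.0174,0.0009,0.021,1.6,-0,1.3,30],[-0.0173,0.0019,0.021,1.6,-0,1.3,30],[-0.0173,0.0029,0.0209,1.6,-0,1.3,30],[-0.0172,0.0038,0.0208,1.6,-0,1.3,30],[-0.0171,0.0048,0.0207,1.6,-0,1.3,30],[-0.017,0.0058,0.0205,1.6,-0,1.3,30]]
[[-0.0168,0.0068,0.0204,1.6,-0,1.3,30]]
max [1.77e-02 1.28e-02 2.10e-02 2.60e+00 1.00e-01 2.20e+00 3.00e+01]
wp q [-0.75  0.8   1.44  0.09  1.75  1.66] speed frac 0.16
wp q [-0.72  0.56  1.65  0.5   1.67  2.1 ] speed frac 0.19
wp q [-0.22  0.3   2.15  1.1   1.03  2.41] speed frac 0.35
```

Emit:
servo_tool(
  plan=[
    [-0.017,0,-0.0147,0,0,0,30],
    [-0.017,0,-0.0147,0,0,0,30],
    [-0.017,0,-0.0147,0,0,0,30],
    [-0.017,0,-0.0147,0,0,0,30],
    [-0.0146,-0.0128,-0.0008,2.6,-0.1,2.2,30],
    [-0.015,-0.0122,-0.0002,2.6,-0.1,2.2,30],
    [-0.0155,-0.0116,0.0004,2.6,-0.1,2.2,30],
    [-0.0159,-0.011,0.0009,2.6,-0.1,2.2,30],
  ],
)

```text
t: 7.68
eef_pos: [451.3, -225.2, 183.7]
tcp_rot: [-3.139, 0.869, -1.11]
ft_force: [0.9, 0.3, -2.3]
opening: 0.634
```

Emit:
servo_tool(
  plan=[
    [-0.0163,-0.0103,0.0014,2.6,-0.1,2.2,30],
    [-0.0167,-0.0096,0.0019,2.6,-0.1,2.2,30],
    [-0.0171,-0.0089,0.0023,2.6,-0.1,2.2,30],
    [-0.0174,-0.008,0.0027,2.6,-0.1,2.2,30],
    [-0.0177,-0.0073,0.003,2.6,-0.1,2.2,30],
  ],
)

```text
t: 8.1
eef_pos: [473.3, -147.7, 243.5]
tcp_rot: [3.14, 0.878, -1.427]
ft_force: [0.8, 0.1, -2.0]
opening: 0.636
```

Run:
```python
from kin import *
s=st()
H=tilt(75,40,-1);t=H.as_matrix()[:,2]
b=np.array([458,183,250])
plan([(b+19*t+[0,-20,0],H,14)],30)
```

```text
t 8.10 p [ 473.3 -147.7  243.5] z [-0.113  0.761 -0.638] x [ 0.092 -0.632 -0.77 ] q [-0.721  0.552  1.655  0.524  1.663  2.122] F [ 0.8  0.1 -2. ] op 0.636
[[-0.0144,-0.0026,0.018,1.3,0,1.1,30],[-0.0145,-0.0019,0.0181,1.3,0,1.1,30],[-0.0145,-0.0012,0.0181,1.3,0,1.1,30],[-0.0145,-0.0005,0.0181,1.3,0,1.1,30],[-0.0145,0.0001,0.0181,1.3,0,1.1,30],[-0.0145,0.0008,0.0181,1.3,0,1.1,30],[-0.0145,0.0015,0.0181,1.3,0,1.1,30],[-0.0145,0.0022,0.018,1.3,0,1.1,30]]
[[-0.0144,0.0028,0.0179,1.3,0,1.1,30],[-0.0144,0.0035,0.0179,1.3,0,1.1,30],[-0.0143,0.0042,0.0178,1.3,0,1.1,30],[-0.0143,0.0048,0.0177,1.3,0,1.1,30],[-0.0142,0.0055,0.0176,1.3,0,1.1,30],[-0.0141,0.0062,0.0174,1.3,0,1.1,30]]
max [1.45e-02 6.20e-03 1.81e-02 1.30e+00 0.00e+00 1.10e+00 3.00e+01]
wp q [-0.22  0.3   2.15  1.1   1.03  2.41] speed frac 0.30
```

Emit:
servo_tool(
  plan=[
    [-0.0144,-0.0026,0.018,1.3,0,1.1,30],
    [-0.0145,-0.0019,0.018,1.3,0,1.1,30],
    [-0.0145,-0.0012,0.018,1.3,0,1.1,30],
    [-0.0145,-0.0005,0.018,1.3,0,1.1,30],
    [-0.0145,0,0.018,1.3,0,1.1,30],
    [-0.0145,0.0008,0.018,1.3,0,1.1,30],
    [-0.0145,0.0015,0.018,1.3,0,1.1,30],
    [-0.0145,0.0022,0.018,1.3,0,1.1,30],
  ],
)

```text
t: 8.77
eef_pos: [469.0, 42.6, 241.3]
tcp_rot: [3.141, 0.871, -1.682]
ft_force: [0.7, 0.9, -2.6]
opening: 0.632
```

Emit:
servo_tool(
  plan=[
    [-0.0144,0.0028,0.018,1.3,0,1.1,30],
    [-0.0144,0.0035,0.018,1.3,0,1.1,30],
    [-0.0143,0.0042,0.018,1.3,0,1.1,30],
    [-0.0143,0.0048,0.0175,1.3,0,1.1,30],
    [-0.0142,0.0055,0.0175,1.3,0,1.1,30],
    [-0.0141,0.006,0.0175,1.3,0,1.1,30],
  ],
)

```text
t: 9.27
eef_pos: [467.0, 187.5, 237.6]
tcp_rot: [3.141, 0.868, -1.872]
ft_force: [-0.2, -0.5, -2.4]
opening: 0.633
```

```bash
cat > pour.py <<'E'
from kin import *
from sys import argv
Rz=lambda d:RR.from_euler("z",d,degrees=True)
R0=RR.from_euler("xyz",np.load("tinpose.npy")[3:]); a=R0.inv().apply([0,0,1])
L0=tilt(75,3,-1); t=L0.as_matrix()[:,2]
def pose(phi,z,n):
    G=np.array([458,183,0])+20*np.array([.26,.97,0])+SIDE; G[2]=z
    return (G+19*t,L0*Rz(-phi),n)
d=(L0*Rz(-140)).apply(a); side=np.array([.97,-.26,0]); SIDE=-np.sign(d@side)*15*side
E
python3 - <<'E'
from pour import *
s=st(); print("a140",d.round(2),"a180",(L0*Rz(-180)).apply(a).round(2),"SIDE",SIDE)
plan([pose(0,238,7),pose(80,235,12)],30)
E
```

```text
t 9.27 p [467.  187.5 237.6] z [ 0.225  0.729 -0.646] x [-0.192 -0.617 -0.763] q [-0.189  0.298  2.154  1.142  0.986  2.433] F [-0.2 -0.5 -2.4] op 0.633
a140 [-0.65 -0.53 -0.54] a180 [-0.18 -0.67 -0.72] SIDE [14.55 -3.9   0.  ]
[[-0.003,-0.0009,0.0036,-0.3,-5.3,-0.1,30],[-0.0026,-0.0009,0.0039,-0.3,-5.3,-0.1,30],[-0.0022,-0.001,0.0041,-0.3,-5.3,-0.1,30],[-0.0018,-0.001,0.0043,-0.3,-5.3,-0.1,30],[-0.0014,-0.001,0.0044,-0.3,-5.3,-0.1,30],[-0.001,-0.001,0.0045,-0.3,-5.3,-0.1,30],[-0.0006,-0.0011,0.0046,-0.3,-5.3,-0.1,30],[0.0002,0,0,-0,-0,-6.7,30]]
[[0.0002,0,0,-0,-0,-6.7,30],[0.0002,0.0001,0,-0,-0,-6.7,30],[0.0002,0.0001,0,-0,-0,-6.7,30],[0.0002,0.0001,0,-0,-0,-6.7,30],[0.0002,0.0001,0,-0,-0,-6.7,30],[0.0002,0.0002,0,-0,-0,-6.7,30],[0.0002,0.0002,0,-0,-0,-6.7,30],[0.0001,0.0002,0,-0,-0,-6.7,30]]
[[0.0001,0.0002,0,-0,-0,-6.7,30],[0.0001,0.0002,0,-0,-0,-6.7,30],[0.0001,0.0002,0,-0,-0,-6.7,30]]
max [3.0e-03 1.1e-03 4.6e-03 3.0e-01 5.3e+00 6.7e+00 3.0e+01]
wp q [-0.27  0.66  2.26  1.55  1.52  1.8 ] speed frac 0.44
wp q [-0.27  0.66  2.26  1.55  1.52  0.4 ] speed frac 0.45
```

Emit:
servo_tool(
  plan=[
    [-0.003,-0.001,0.0036,-0.3,-5.3,-0.1,30],
    [-0.0026,-0.001,0.004,-0.3,-5.3,-0.1,30],
    [-0.0022,-0.001,0.004,-0.3,-5.3,-0.1,30],
    [-0.0018,-0.001,0.0043,-0.3,-5.3,-0.1,30],
    [-0.0014,-0.001,0.0044,-0.3,-5.3,-0.1,30],
    [-0.001,-0.001,0.0045,-0.3,-5.3,-0.1,30],
    [-0.0006,-0.001,0.0046,-0.3,-5.3,-0.1,30],
  ],
)

```text
t: 9.85
eef_pos: [481.9, 222.7, 241.8]
tcp_rot: [-2.727, 1.534, -1.418]
ft_force: [-0.0, 0.9, -1.7]
opening: 0.636
```

Emit:
servo_tool(
  plan=[
    [0,0,0,0,0,-6.7,30],
    [0,0,0,0,0,-6.7,30],
    [0,0,0,0,0,-6.7,30],
    [0,0,0,0,0,-6.7,30],
    [0,0,0,0,0,-6.7,30],
    [0,0,0,0,0,-6.7,30],
    [0,0,0,0,0,-6.7,30],
    [0,0,0,0,0,-6.7,30],
  ],
)

```text
t: 10.52
eef_pos: [484.0, 222.1, 235.4]
tcp_rot: [-1.611, 0.589, -0.284]
ft_force: [-0.2, -0.3, -2.1]
opening: 0.633
```

Run:
```python
from pour import *
s=st(); R=RR.from_euler("xyz",s["tcp_rot"]); print("tin axis",R.apply(a).round(2),"G",(s["eef_pos"]-19*R.as_matrix()[:,2]).round(0))
plan([pose(90,232,5),pose(150,225,9),pose(180,190,6)],30)
```

```text
t 10.52 p [484.  222.1 235.4] z [ 0.259  0.965 -0.033] x [ 0.798 -0.233 -0.555] q [-0.257  0.674  2.256  1.569  1.537  0.801] F [-0.2 -0.3 -2.1] op 0.633
tin axis [-0.77 -0.45  0.44] G [479. 204. 236.]
[[0.0005,0.0007,-0.0011,-0.2,0.1,-6.8,30],[0.0004,0.0008,-0.001,-0.2,0.1,-6.8,30],[0.0003,0.0009,-0.001,-0.2,0.1,-6.8,30],[0.0002,0.0009,-0.001,-0.2,0.1,-6.8,30],[0.0001,0.0009,-0.001,-0.2,0.1,-6.8,30],[0,0.0008,0,0,0,-6.7,30],[-0.0001,0.0008,0,0,0,-6.7,30],[-0.0002,0.0008,0,0,0,-6.7,30]]
[[-0.0003,0.0007,0,0,0,-6.7,30],[-0.0003,0.0007,0,0,0,-6.7,30],[-0.0004,0.0006,0,0,0,-6.7,30],[-0.0005,0.0006,0,0,0,-6.7,30],[-0.0006,0.0005,0,0,0,-6.7,30],[-0.0006,0.0005,0,0,0,-6.7,30],[-0.005,0.0029,0.0003,0,0,-5,30],[-0.0053,0.0025,0.0003,0,0,-5,30]]
[[-0.0055,0.002,0.0003,0,0,-5,30],[-0.0056,0.0015,0.0003,0,0,-5,30],[-0.0057,0.001,0.0003,0,0,-5,30],[-0.0058,0.0005,0.0003,0,0,-5,30]]
max [5.8e-03 2.9e-03 1.1e-03 2.0e-01 1.0e-01 6.8e+00 3.0e+01]
wp q [-0.27  0.67  2.26  1.55  1.52  0.21] speed frac 0.45
wp q [-0.27  0.69  2.26  1.55  1.52 -0.85] speed frac 0.45
wp q [-0.27  0.77  2.26  1.56  1.52 -1.47] speed frac 0.45
```

Emit:
servo_tool(
  plan=[
    [0,0.001,-0.001,0,0,-6.8,30],
    [0,0.001,-0.001,0,0,-6.8,30],
    [0,0.001,-0.001,0,0,-6.8,30],
    [0,0.001,-0.001,0,0,-6.8,30],
    [0,0.001,-0.001,0,0,-6.8,30],
    [0,0.001,0,0,0,-6.8,30],
    [0,0.001,0,0,0,-6.8,30],
    [0,0.001,0,0,0,-6.8,30],
  ],
)

```text
t: 11.18
eef_pos: [482.7, 216.6, 226.0]
tcp_rot: [-1.614, -0.411, -0.245]
ft_force: [0.4, 0.9, -2.1]
opening: 0.635
```

Emit:
servo_tool(
  plan=[
    [0,0.001,0,0,0,-6.8,30],
    [0,0.001,0,0,0,-6.8,30],
    [0,0.001,0,0,0,-6.8,30],
    [0,0.001,0,0,0,-6.8,30],
    [-0.001,0.001,0,0,0,-6.8,30],
    [-0.003,0.001,0,0,0,-6.8,30],
    [-0.005,0.003,0,0,0,-5,30],
    [-0.005,0.0025,0,0,0,-5,30],
  ],
)

```text
t: 11.85
eef_pos: [487.2, 214.4, 205.6]
tcp_rot: [-1.773, -1.345, -0.066]
ft_force: [0.6, 0.6, -1.0]
opening: 0.635
```

Run:
```python
from pour import *
s=st(); R=RR.from_euler("xyz",s["tcp_rot"]); print("tin axis",R.apply(a).round(2),"G",(s["eef_pos"]-19*R.as_matrix()[:,2]).round(0))
plan([pose(180,185,6)],30)
```

```text
t 11.85 p [487.2 214.4 205.6] z [ 0.26   0.965 -0.045] x [ 0.223 -0.015  0.975] q [-0.272  0.738  2.252  1.555  1.528 -1.198] F [ 0.6  0.6 -1. ] op 0.635
tin axis [-0.34 -0.62 -0.71] G [482. 196. 206.]
[[-0.0037,-0,0.0004,0,-0.1,-2.1,30],[-0.0037,-0.0002,0.0004,0,-0.1,-2.1,30],[-0.0037,-0.0003,0.0004,0,-0.1,-2.1,30],[-0.0037,-0.0004,0.0004,0,-0.1,-2.1,30],[-0.0036,-0.0006,0.0004,0,-0.1,-2.1,30],[-0.0036,-0.0007,0.0004,0,-0.1,-2.1,30]]
max [3.7e-03 7.0e-04 4.0e-04 0.0e+00 1.0e-01 2.1e+00 3.0e+01]
wp q [-0.27  0.79  2.26  1.56  1.52 -1.48] speed frac 0.18
```

Emit:
servo_tool(
  plan=[
    [-0.003,0,0,0,0,-3,30],
    [-0.003,0,0,0,0,-3,30],
    [-0.003,0,0,0,0,-3,30],
    [0,0,0,0,0,-3,30],
    [0,0,0,0,0,0,30],
    [0,0,0,0,0,0,30],
  ],
)

```text
t: 12.35
eef_pos: [487.0, 213.8, 194.6]
tcp_rot: [3.033, -1.522, 1.416]
ft_force: [1.0, -0.7, -1.0]
opening: 0.632
```

Run:
```python
from pour import *
s=st(); R=RR.from_euler("xyz",s["tcp_rot"]); print("tin axis",R.apply(a).round(2))
# back: raise, unroll
plan([pose(150,228,6),pose(75,238,11),pose(0,238,11)],30)
```

```text
t 12.35 p [487.  213.8 194.6] z [ 0.26   0.964 -0.048] x [0.007 0.048 0.999] q [-0.274  0.763  2.254  1.555  1.524 -1.451] F [ 1.  -0.7 -1. ] op 0.632
tin axis [-0.18 -0.67 -0.73]
[[0.0054,-0.0008,0,0,-0,5,30],[0.0053,-0.0013,0,0,-0,5,30],[0.0052,-0.0017,0,0,-0,5,30],[0.005,-0.0022,0,0,-0,5,30],[0.0048,-0.0026,0,0,-0,5,30],[0.0046,-0.003,0,0,-0,5,30],[0.0008,-0.0005,-0,-0,-0,6.8,30],[0.0007,-0.0005,-0,-0,-0,6.8,30]]
[[0.0007,-0.0006,-0,-0,-0,6.8,30],[0.0006,-0.0007,-0,-0,-0,6.8,30],[0.0005,-0.0008,-0,-0,-0,6.8,30],[0.0004,-0.0008,-0,-0,-0,6.8,30],[0.0003,-0.0009,-0,-0,-0,6.8,30],[0.0002,-0.0009,-0,-0,-0,6.8,30],[0.0001,-0.0009,-0,-0,-0,6.8,30],[-0,-0.0009,-0,-0,-0,6.8,30]]
[[-0.0001,-0.0009,-0,-0,-0,6.8,30],[0,0,0,-0,0,6.8,30],[0,0,0,-0,0,6.8,30],[0,0,0,-0,0,6.8,30],[0,0,0,-0,0,6.8,30],[0,0,0,-0,0,6.8,30],[0,0,0,-0,0,6.8,30],[0,0,0,-0,0,6.8,30]]
[[0,0,0,-0,0,6.8,30],[0,0,0,-0,0,6.8,30],[0,0,0,-0,0,6.8,30],[0,0,0,-0,0,6.8,30]]
max [5.4e-03 3.0e-03 0.0e+00 0.0e+00 0.0e+00 6.8e+00 3.0e+01]
wp q [-0.27  0.68  2.26  1.55  1.52 -0.85] speed frac 0.39
wp q [-0.27  0.66  2.26  1.55  1.52  0.49] speed frac 0.46
wp q [-0.27  0.66  2.26  1.55  1.52  1.8 ] speed frac 0.46
```

Emit:
servo_tool(
  plan=[
    [0.0055,-0.001,0,0,0,5,30],
    [0.0055,-0.001,0,0,0,5,30],
    [0.005,-0.002,0,0,0,5,30],
    [0.005,-0.002,0,0,0,5,30],
    [0.005,-0.0025,0,0,0,5,30],
    [0.005,-0.003,0,0,0,5,30],
    [0.001,-0.001,0,0,0,6.8,30],
    [0.001,-0.001,0,0,0,6.8,30],
  ],
)

```text
t: 13.02
eef_pos: [483.3, 216.7, 232.0]
tcp_rot: [-1.64, -0.77, -0.215]
ft_force: [0.4, -0.4, -1.2]
opening: 0.633
```

Emit:
servo_tool(
  plan=[
    [0.001,-0.001,0,0,0,6.8,30],
    [0.001,-0.001,0,0,0,6.8,30],
    [0,-0.001,0,0,0,6.8,30],
    [0,-0.001,0,0,0,6.8,30],
    [0,-0.001,0,0,0,6.8,30],
    [0,-0.001,0,0,0,6.8,30],
    [0,-0.001,0,0,0,6.8,30],
    [0,-0.001,0,0,0,6.8,30],
  ],
)

```text
t: 13.68
eef_pos: [482.5, 217.4, 242.1]
tcp_rot: [-1.624, 0.229, -0.275]
ft_force: [-0.3, 0.4, -1.9]
opening: 0.633
```

Emit:
servo_tool(
  plan=[
    [0,0,0,0,0,6.8,30],
    [0,0,0,0,0,6.8,30],
    [0,0,0,0,0,6.8,30],
    [0,0,0,0,0,6.8,30],
    [0,0,0,0,0,6.8,30],
    [0,0,0,0,0,6.8,30],
    [0,0,0,0,0,6.8,30],
    [0,0,0,0,0,6.8,30],
  ],
)

```text
t: 14.35
eef_pos: [482.7, 217.4, 243.0]
tcp_rot: [-1.729, 1.226, -0.412]
ft_force: [-0.1, -0.3, -0.6]
opening: 0.636
```

Run:
```python
from pour import *
s=st(); R=RR.from_euler("xyz",s["tcp_rot"]); print("tin axis",R.apply(a).round(2))
p0=np.load("tinpose.npy")[:3]
plan([((470,0,245),tilt(90,25,-1),7),((465,-200,170),tilt(115,40.5,-1),9)],30)
```

```text
t 14.35 p [482.7 217.4 243. ] z [ 0.26   0.964 -0.053] x [ 0.31  -0.136 -0.941] q [-0.268  0.642  2.255  1.553  1.52   1.475] F [-0.1 -0.3 -0.6] op 0.636
tin axis [-0.4  -0.53  0.75]
[[0.0034,-0.0055,-0.0304,-2.6,2.7,2.2,30],[0.0046,-0.0043,-0.0305,-2.6,2.7,2.2,30],[0.0059,-0.0031,-0.0304,-2.6,2.7,2.2,30],[0.0073,-0.002,-0.0302,-2.6,2.7,2.2,30],[0.0087,-0.0009,-0.0299,-2.6,2.7,2.2,30],[0.0101,0.0001,-0.0294,-2.6,2.7,2.2,30],[0.0115,0.001,-0.0289,-2.6,2.7,2.2,30],[0.0169,0.0006,-0.0166,-2.3,1.7,-1.5,30]]
[[0.0174,0.0017,-0.0161,-2.3,1.7,-1.5,30],[0.0178,0.0028,-0.0155,-2.3,1.7,-1.5,30],[0.0182,0.0039,-0.0148,-2.3,1.7,-1.5,30],[0.0185,0.0049,-0.0141,-2.3,1.7,-1.5,30],[0.0187,0.006,-0.0133,-2.3,1.7,-1.5,30],[0.0189,0.007,-0.0125,-2.3,1.7,-1.5,30],[0.0191,0.008,-0.0116,-2.3,1.7,-1.5,30],[0.0192,0.009,-0.0107,-2.3,1.7,-1.5,30]]
max [1.92e-02 9.00e-03 3.05e-02 2.60e+00 2.70e+00 2.20e+00 3.00e+01]
wp q [-0.61  0.53  1.92  0.84  1.58  2.12] speed frac 0.43
wp q [-0.71  0.71  1.55  0.32  1.69  1.9 ] speed frac 0.43
```

Emit:
servo_tool(
  plan=[
    [0.0035,-0.0055,-0.0304,-2.6,2.7,2.2,30],
    [0.0046,-0.0043,-0.0305,-2.6,2.7,2.2,30],
    [0.006,-0.003,-0.0304,-2.6,2.7,2.2,30],
    [0.0073,-0.002,-0.03,-2.6,2.7,2.2,30],
    [0.0087,-0.001,-0.03,-2.6,2.7,2.2,30],
    [0.01,0,-0.0294,-2.6,2.7,2.2,30],
    [0.0115,0.001,-0.029,-2.6,2.7,2.2,30],
    [0.017,0.0006,-0.0166,-2.3,1.7,-1.5,30],
  ],
)

```text
t: 15.02
eef_pos: [465.6, -31.1, 237.7]
tcp_rot: [3.052, 1.086, -1.599]
ft_force: [0.6, 0.7, -1.7]
opening: 0.635
```

Emit:
servo_tool(
  plan=[
    [0.0174,0.0017,-0.016,-2.3,1.7,-1.5,30],
    [0.0178,0.0028,-0.0155,-2.3,1.7,-1.5,30],
    [0.018,0.004,-0.0148,-2.3,1.7,-1.5,30],
    [0.0185,0.005,-0.014,-2.3,1.7,-1.5,30],
    [0.0187,0.006,-0.0133,-2.3,1.7,-1.5,30],
    [0.0189,0.007,-0.0125,-2.3,1.7,-1.5,30],
    [0.019,0.008,-0.0116,-2.3,1.7,-1.5,30],
    [0.019,0.009,-0.0107,-2.3,1.7,-1.5,30],
  ],
)

```text
t: 15.68
eef_pos: [457.0, -222.1, 175.6]
tcp_rot: [3.042, 0.849, -1.205]
ft_force: [-0.2, -0.9, -1.4]
opening: 0.629
```

Run:
```python
from pour import *
s=st(); R=RR.from_euler("xyz",s["tcp_rot"]); print("tin axis",R.apply(a).round(2))
v=np.load("tinpose.npy"); p0=v[:3]
t=cam("top"); sc=cam("scene")
A=cv2.resize(t["img"][230:325,150:245],(400,400),interpolation=cv2.INTER_CUBIC)
B=cv2.resize(sc["img"][115:210,295:390],(400,400),interpolation=cv2.INTER_CUBIC)
cv2.imwrite("pics/bowl.png",np.hstack([A,B]))
print(rows([(p0+[0,0,4],RR.from_euler("xyz",v[3:]),8)],30))
```

```text
t 15.68 p [ 457.  -222.1  175.6] z [-0.36   0.662 -0.657] x [ 0.236 -0.617 -0.751] q [-0.723  0.713  1.518  0.264  1.728  1.935] F [-0.2 -0.9 -1.4] op 0.629
tin axis [0.06 0.04 1.  ]
[[0.0159,0.0049,0.0061,-1.1,0,-1.6,30],[0.0158,0.0052,0.0062,-1.1,0,-1.6,30],[0.0156,0.0055,0.0063,-1.1,0,-1.6,30],[0.0155,0.0058,0.0064,-1.1,0,-1.6,30],[0.0153,0.0061,0.0065,-1.1,0,-1.6,30],[0.0151,0.0064,0.0066,-1.1,0,-1.6,30],[0.0149,0.0067,0.0068,-1.1,0,-1.6,30],[0.0147,0.007,0.0069,-1.1,0,-1.6,30]]
max [1.59e-02 7.00e-03 6.90e-03 1.10e+00 0.00e+00 1.60e+00 3.00e+01]
None
```

View pics/bowl.png

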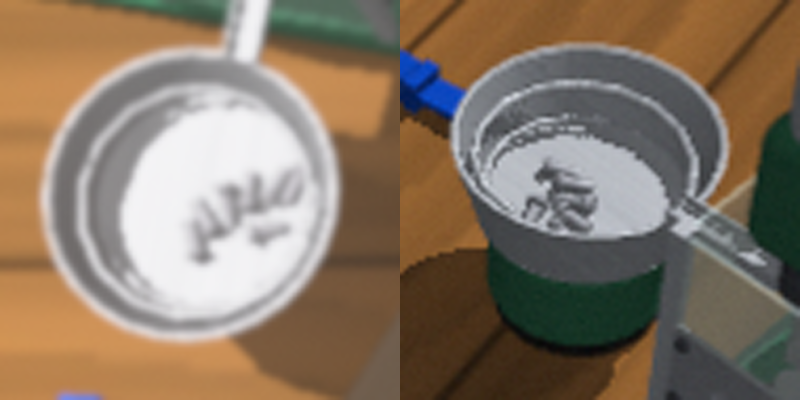

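The rivets lie in a heap on the bowl floor, in the left panel at (200–300, 180–250) and in the right panel at (530–595, 170–230). None are visible outside the bowl. Next I'll put the tin back.

Emit:
servo_tool(
  plan=[
    [0.016,0.005,0.006,-1.1,0,-1.6,30],
    [0.016,0.005,0.006,-1.1,0,-1.6,30],
    [0.0155,0.0055,0.0063,-1.1,0,-1.6,30],
    [0.0155,0.006,0.0064,-1.1,0,-1.6,30],
    [0.015,0.006,0.0065,-1.1,0,-1.6,30],
    [0.015,0.0065,0.0066,-1.1,0,-1.6,30],
    [0.0,0.0,0.0,0,0,0,30],
  ],
)

```text
t: 16.37
eef_pos: [439.3, -267.2, 80.2]
tcp_rot: [3.115, 0.863, -0.959]
ft_force: [-0.7, 0.2, -1.7]
opening: 0.636
```

Run:
```python
from pour import *
s=st(); R=RR.from_euler("xyz",s["tcp_rot"]); print("tin axis",R.apply(a).round(3))
v=np.load("tinpose.npy"); p0=v[:3]
rows([(p0+[0,0,3],RR.from_euler("xyz",v[3:]),5)],30)
```

```text
t 16.37 p [ 439.3 -267.2   80.2] z [-0.458  0.607 -0.65 ] x [ 0.373 -0.532 -0.76 ] q [-0.747  0.865  1.49   0.135  1.642  1.719] F [-0.7  0.2 -1.7] op 0.636
tin axis [0.017 0.008 1.   ]
[[0.0063,0.0028,0.0022,-0.5,0,-0.7,30],[0.0063,0.0029,0.0023,-0.5,0,-0.7,30],[0.0063,0.0029,0.0023,-0.5,0,-0.7,30],[0.0062,0.003,0.0023,-0.5,0,-0.7,30],[0.0062,0.003,0.0024,-0.5,0,-0.7,30]]
max [6.3e-03 3.0e-03 2.4e-03 5.0e-01 0.0e+00 7.0e-01 3.0e+01]
```

Emit:
servo_tool(
  plan=[
    [0.0063,0.0028,0.0022,-0.5,0,-0.7,30],
    [0.0063,0.003,0.0023,-0.5,0,-0.7,30],
    [0.0063,0.003,0.0023,-0.5,0,-0.7,30],
    [0.006,0.003,0.0023,-0.5,0,-0.7,30],
    [0.005,0.003,0.002,-0.5,0,-0.7,30],
    [0,0,0,0,0,0,30],
  ],
)

```text
t: 16.87
eef_pos: [434.4, -284.9, 50.6]
tcp_rot: [-3.14, 0.863, -0.864]
ft_force: [-0.4, -0.3, -1.4]
opening: 0.637
```

Run:
```python
from pour import *
s=st(); R=RR.from_euler("xyz",s["tcp_rot"]); print("tin axis",R.apply(a).round(3))
v=np.load("tinpose.npy"); p0=v[:3]
rows([(p0+[0,0,0],RR.from_euler("xyz",v[3:]),3)],30)
```

```text
t 16.87 p [ 434.4 -284.9   50.6] z [-0.492  0.579 -0.65 ] x [ 0.422 -0.494 -0.76 ] q [-0.753  0.914  1.467  0.086  1.62   1.647] F [-0.4 -0.3 -1.4] op 0.637
tin axis [ 0.002 -0.002  1.   ]
[[0.0013,0.0001,0.0008,0,0.1,0,30],[0.0013,0.0001,0.0008,0,0.1,0,30],[0.0013,0.0001,0.0008,0,0.1,0,30]]
max [1.3e-03 1.0e-04 8.0e-04 0.0e+00 1.0e-01 0.0e+00 3.0e+01]
```

Emit:
servo_tool(
  plan=[
    [0.0013,0,0.0009,0,0,0,30],
    [0.0013,0,0.0009,0,0,0,30],
    [0.001,0,0.0008,0,0,0,30],
    [0,0,0,0,0,0,30],
    [0,0,0,0,0,0,100],
    [0,0,0,0,0,0,100],
    [0,0,0,0,0,0,100],
    [0,0,0,0,0,0,100],
  ],
)

```text
t: 17.53
eef_pos: [435.1, -285.1, 47.0]
tcp_rot: [-3.14, 0.862, -0.864]
ft_force: [-0.2, 0.6, 0.2]
opening: 0.857
```

Emit:
servo_tool(
  plan=[
    [0,0,-0.01,0,0,0,100],
    [0,0,-0.02,0,0,0,100],
    [0,0,-0.02,0,0,0,100],
    [0,0,-0.025,0,0,0,100],
    [-0.01,0,-0.03,0,0,0,100],
    [-0.02,0,-0.03,0,0,0,100],
  ],
)

```text
t: 18.03
eef_pos: [489.8, -349.9, 159.1]
tcp_rot: [3.141, 0.874, -0.866]
ft_force: [0.4, -0.3, 0.2]
opening: 1.001
```

Run:
```python
from kin import *
np.set_printoptions(precision=2,suppress=True)
s=st()
# insertion-pose options: press yaw ~80, lean L toward -press x (tool z leans into +x), tool x = +-
def lean(yaw,L,sg):
    z=RR.from_euler("z",yaw,degrees=True).apply([np.sin(np.radians(L)),0,-np.cos(np.radians(L))])
    x=sg*RR.from_euler("z",yaw,degrees=True).apply([np.cos(np.radians(L)),0,np.sin(np.radians(L))])
    return RR.from_matrix(np.c_[x,np.cross(z,x),z])
for L in(0,10,15,20,25):
  for sg in(1,-1):
    R=lean(80,L,sg);z=R.as_matrix()[:,2]
    print(L,sg,"home",ik(np.array([608,15,100])+19*z,R)); R=lean(99.5,L,sg);z=R.as_matrix()[:,2]
    print("   pick",ik(np.array([641,-130,24])+19*z,R))
```

```text
t 18.03 p [ 489.8 -349.9  159.1] z [-0.5   0.58 -0.64] x [ 0.42 -0.49 -0.77] q [-0.77  0.9   1.16  0.08  1.96  1.67] F [ 0.4 -0.3  0.2] op 1.001
0 1 home [array([-0.08,  0.62,  1.73,  0.  ,  0.79,  0.09])]
   pick [array([-0.3 ,  0.78,  1.64,  0.  ,  0.72, -0.47])]
0 -1 home []
   pick []
10 1 home [array([-0.16,  0.62,  1.75,  0.25,  0.78, -0.16])]
   pick [array([-0.36,  0.8 ,  1.6 ,  0.2 ,  0.84, -0.67])]
10 -1 home []
   pick [array([-0.36,  0.8 ,  1.6 ,  0.2 ,  0.84,  2.47])]
15 1 home [array([-0.19,  0.63,  1.76,  0.37,  0.8 , -0.28])]
   pick [array([-0.39,  0.82,  1.57,  0.28,  0.91, -0.74])]
15 -1 home []
   pick [array([-0.39,  0.82,  1.57,  0.28,  0.91,  2.4 ])]
20 1 home [array([-0.23,  0.63,  1.77,  0.48,  0.82, -0.4 ])]
   pick [array([-0.41,  0.84,  1.55,  0.35,  0.98, -0.81])]
20 -1 home []
   pick [array([-0.41,  0.84,  1.55,  0.35,  0.98,  2.33])]
25 1 home [array([-0.26,  0.64,  1.77,  0.59,  0.86, -0.51])]
   pick [array([-0.44,  0.86,  1.52,  0.41,  1.06, -0.86])]
25 -1 home [array([-0.26,  0.64,  1.77,  0.59,  0.86,  2.63])]
   pick [array([-0.44,  0.86,  1.52,  0.41,  1.06,  2.28])]
```

```bash
cat >> kin.py <<'E'
def lean(yaw,L):
    y=RR.from_euler("z",yaw,degrees=True); c,s=np.cos(np.radians(L)),np.sin(np.radians(L))
    z=y.apply([s,0,-c]);x=y.apply([c,0,s]); return RR.from_matrix(np.c_[x,np.cross(z,x),z])
E
python3 - <<'E'
from kin import *
R=lean(99.5,20);z=R.as_matrix()[:,2]; s=env.state(); R0=RR.from_euler("xyz",s["tcp_rot"])
m=down(25)
plan([((540,-250,230),m,14),(np.array([641,-130,24])+19*z-90*z,R,14)],100)
E
```

```text
[[-0.0059,-0.0074,-0.0009,-2.3,3,-5,100],[-0.0052,-0.0078,-0.0015,-2.3,3,-5,100],[-0.0044,-0.0081,-0.002,-2.3,3,-5,100],[-0.0035,-0.0084,-0.0026,-2.3,3,-5,100],[-0.0027,-0.0085,-0.0031,-2.3,3,-5,100],[-0.0017,-0.0086,-0.0036,-2.3,3,-5,100],[-0.0008,-0.0085,-0.004,-2.3,3,-5,100],[0.0002,-0.0084,-0.0043,-2.3,3,-5,100]]
[[0.0011,-0.0082,-0.0046,-2.3,3,-5,100],[0.0021,-0.0078,-0.0049,-2.3,3,-5,100],[0.003,-0.0074,-0.005,-2.3,3,-5,100],[0.0039,-0.0069,-0.0052,-2.3,3,-5,100],[0.0047,-0.0063,-0.0052,-2.3,3,-5,100],[0.0055,-0.0057,-0.0052,-2.3,3,-5,100],[0.0097,-0.003,0.0099,0.9,1.2,-5.3,100],[0.0097,-0.002,0.0102,0.9,1.2,-5.3,100]]
[[0.0096,-0.0009,0.0104,0.9,1.2,-5.3,100],[0.0094,0.0001,0.0106,0.9,1.2,-5.3,100],[0.0092,0.0011,0.0108,0.9,1.2,-5.3,100],[0.0088,0.0021,0.011,0.9,1.2,-5.3,100],[0.0083,0.0031,0.0111,0.9,1.2,-5.3,100],[0.0077,0.004,0.0112,0.9,1.2,-5.3,100],[0.0071,0.0049,0.0113,0.9,1.2,-5.3,100],[0.0064,0.0057,0.0114,0.9,1.2,-5.3,100]]
[[0.0056,0.0064,0.0114,0.9,1.2,-5.3,100],[0.0047,0.0071,0.0114,0.9,1.2,-5.3,100],[0.0038,0.0077,0.0114,0.9,1.2,-5.3,100],[0.0028,0.0081,0.0113,0.9,1.2,-5.3,100]]
max [9.70e-03 8.60e-03 1.14e-02 2.30e+00 3.00e+00 5.30e+00 1.00e+02]
wp q [-0.54  0.43  1.62  0.    1.09  0.59] speed frac 0.35
wp q [-0.45  0.75  1.47  0.31  1.15 -0.77] speed frac 0.39
```

Emit:
servo_tool(
  plan=[
    [-0.006,-0.0075,-0.001,-2.3,3,-5,100],
    [-0.005,-0.008,-0.0015,-2.3,3,-5,100],
    [-0.0045,-0.008,-0.002,-2.3,3,-5,100],
    [-0.0035,-0.0085,-0.0025,-2.3,3,-5,100],
    [-0.0025,-0.0085,-0.003,-2.3,3,-5,100],
    [-0.0015,-0.0085,-0.0035,-2.3,3,-5,100],
    [-0.001,-0.0085,-0.004,-2.3,3,-5,100],
    [0,-0.0085,-0.0045,-2.3,3,-5,100],
  ],
)

```text
t: 18.7
eef_pos: [522.8, -298.2, 211.1]
tcp_rot: [-2.99, 0.34, -0.035]
ft_force: [1.0, -0.4, -0.2]
opening: 1.003
```

Emit:
servo_tool(
  plan=[
    [0.001,-0.008,-0.0045,-2.3,3,-5,100],
    [0.002,-0.008,-0.005,-2.3,3,-5,100],
    [0.003,-0.0075,-0.005,-2.3,3,-5,100],
    [0.004,-0.007,-0.005,-2.3,3,-5,100],
    [0.0045,-0.0065,-0.005,-2.3,3,-5,100],
    [0.0055,-0.0055,-0.005,-2.3,3,-5,100],
    [0.0095,-0.003,0.01,0.9,1.2,-5.3,100],
    [0.0095,-0.002,0.01,0.9,1.2,-5.3,100],
  ],
)

```text
t: 19.37
eef_pos: [559.7, -236.9, 236.0]
tcp_rot: [3.119, -0.076, 0.694]
ft_force: [-1.1, -0.1, -0.1]
opening: 1.003
```

Emit:
servo_tool(
  plan=[
    [0.0095,-0.001,0.0105,0.9,1.2,-5.3,100],
    [0.0095,0,0.0105,0.9,1.2,-5.3,100],
    [0.009,0.001,0.011,0.9,1.2,-5.3,100],
    [0.009,0.002,0.011,0.9,1.2,-5.3,100],
    [0.0085,0.003,0.011,0.9,1.2,-5.3,100],
    [0.0075,0.004,0.011,0.9,1.2,-5.3,100],
    [0.007,0.005,0.0115,0.9,1.2,-5.3,100],
    [0.0065,0.0055,0.0115,0.9,1.2,-5.3,100],
  ],
)

```text
t: 20.03
eef_pos: [623.8, -176.6, 164.7]
tcp_rot: [3.114, -0.243, 1.487]
ft_force: [-0.4, 0.2, 0.9]
opening: 0.998
```

Run:
```python
from kin import *
np.set_printoptions(precision=1,suppress=True)
st()
c=cam("wrist"); cv2.imwrite("pics/w3.png",c["img"]); np.savez("w3.npz",**{k:c[k] for k in("R","t","intrinsics","k1")})
d=np.array([-.164,.986,0]); tip=np.array([621.7,-14.3,12])
print("pred tip,root,end",proj(c,[tip,tip-72*d,tip-188*d]))
R=lean(99.5,20);z=R.as_matrix()[:,2]
plan([(np.array([641,-130,24])+19*z-90*z,R,4)],100)
```

```text
t 20.03 p [ 623.8 -176.6  164.7] z [ 0.   0.2 -1. ] x [0.1 1.  0.2] q [-0.5  0.6  1.5  0.3  1.1 -0.5] F [-0.4  0.2  0.9] op 0.998
pred tip,root,end [[305.3  94.5]
 [323.9 166.4]
 [352.8 278.9]]
[[0.0012,0.0043,0.0189,1.4,1.5,-3.3,100],[0.0005,0.0048,0.0189,1.4,1.5,-3.3,100],[-0.0003,0.0052,0.0187,1.4,1.5,-3.3,100],[-0.0011,0.0056,0.0186,1.4,1.5,-3.3,100]]
max [  0.    0.    0.    1.4   1.5   3.3 100. ]
wp q [-0.5  0.8  1.5  0.3  1.1 -0.8] speed frac 0.25
```

View pics/w3.png

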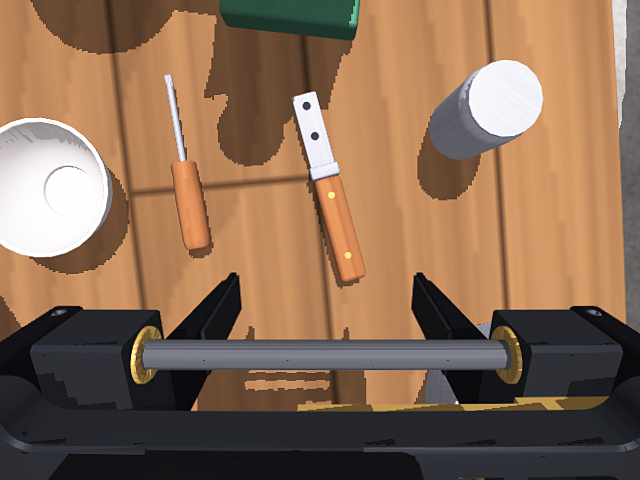

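The handle's tang tip is at (304,94), its holes at (307,105) and (315,135), brass pins at (331,195) and (348,255), and wood end at (352,281). This matches the prediction. The can at (505,98) and screwdriver at (185,160) are clear.

Run:
```python
from kin import *
np.set_printoptions(precision=1,suppress=True)
c=dict(np.load("w3.npz"))
h=plane(c,[[307,105],[315,135]],15); b=plane(c,[[331,195],[348,255]],24)
print(h,b); v=h[0]-b[1]; yaw=np.degrees(np.arctan2(v[1],v[0])); d=np.array([*(v[:2]/np.hypot(*v[:2])),0])
hole=h[0]; g=hole-105*d; print("yaw",yaw,"grip",g, "press base edge", plane(c,[[222,27],[357,40]],0))
R=lean(yaw,20);z=R.as_matrix()[:,2]; G=np.array([g[0],g[1],24.5])
print("goal tcp",G+19*z)
plan([(G+19*z-60*z,R,6)],100); plan([(G+19*z,R,12)],100)
```

```text
[[622.4 -25.5  15. ]
 [627.5 -54.8  15. ]] [[ 637.5 -114.7   24. ]
 [ 648.8 -173.7   24. ]]
yaw 100.10228851490125 grip [ 640.8 -128.9   15. ] press base edge [[544.8  63.2   0. ]
 [678.6  39.9   0. ]]
goal tcp [ 639.7 -122.5    6.6]
[[0.0015,0.0023,0.0175,1,1,-2.3,100],[0.0011,0.0026,0.0175,1,1,-2.3,100],[0.0007,0.0029,0.0175,1,1,-2.3,100],[0.0002,0.0033,0.0175,1,1,-2.3,100],[-0.0002,0.0035,0.0174,1,1,-2.3,100],[-0.0007,0.0038,0.0173,1,1,-2.3,100]]
max [  0.    0.    0.    1.    1.    2.3 100. ]
wp q [-0.4  0.8  1.5  0.3  1.1 -0.8] speed frac 0.18
[[0.0012,0.0006,0.0137,0.5,0.5,-1.1,100],[0.0011,0.0007,0.0137,0.5,0.5,-1.1,100],[0.0009,0.0009,0.0137,0.5,0.5,-1.1,100],[0.0008,0.001,0.0137,0.5,0.5,-1.1,100],[0.0007,0.0011,0.0137,0.5,0.5,-1.1,100],[0.0005,0.0012,0.0137,0.5,0.5,-1.1,100],[0.0004,0.0014,0.0137,0.5,0.5,-1.1,100],[0.0002,0.0015,0.0137,0.5,0.5,-1.1,100]]
[[0.0001,0.0016,0.0137,0.5,0.5,-1.1,100],[-0.0001,0.0017,0.0137,0.5,0.5,-1.1,100],[-0.0002,0.0018,0.0137,0.5,0.5,-1.1,100],[-0.0004,0.0019,0.0136,0.5,0.5,-1.1,100]]
max [  0.    0.    0.    0.5   0.5   1.1 100. ]
wp q [-0.4  0.8  1.6  0.3  1.  -0.8] speed frac 0.12
```

Emit:
servo_tool(
  plan=[
    [0.0015,0.0023,0.0175,1,1,-2.3,100],
    [0.001,0.0026,0.0175,1,1,-2.3,100],
    [0.0007,0.003,0.0175,1,1,-2.3,100],
    [0,0.0033,0.0175,1,1,-2.3,100],
    [0,0.0035,0.0175,1,1,-2.3,100],
    [-0.0007,0.0038,0.0175,1,1,-2.3,100],
    [0,0,0,0,0,0,100],
  ],
)

```text
t: 20.67
eef_pos: [646.1, -144.0, 64.4]
tcp_rot: [-3.137, -0.348, 1.746]
ft_force: [-0.1, -0.2, -0.5]
opening: 1.002
```

```bash
cat > pick.py <<'E'
from kin import *
R=lean(100.1,20);z=R.as_matrix()[:,2]; G=np.array([640.8,-128.9,24.5])
E
python3 - <<'E'
from pick import *
st(); plan([(G+19*z,R,5)],100)
E
```

```text
t 20.67 p [ 646.1 -144.    64.4] z [-0.064  0.335 -0.94 ] x [-0.164  0.926  0.341] q [-0.434  0.777  1.484  0.315  1.109 -0.784] F [-0.1 -0.2 -0.5] op 1.002
[[0.0003,-0.0005,0.0124,-0,0,-0,100],[0.0003,-0.0005,0.0124,-0,0,-0,100],[0.0003,-0.0005,0.0124,-0,0,-0,100],[0.0002,-0.0005,0.0124,-0,0,-0,100],[0.0002,-0.0005,0.0124,-0,0,-0,100]]
max [3.00e-04 5.00e-04 1.24e-02 0.00e+00 0.00e+00 0.00e+00 1.00e+02]
wp q [-0.41  0.84  1.55  0.35  0.99 -0.81] speed frac 0.10
```

Emit:
servo_tool(
  plan=[
    [0,-0.0005,0.0124,0,0,0,100],
    [0,-0.0005,0.0124,0,0,0,100],
    [0,-0.0005,0.0124,0,0,0,100],
    [0,-0.0005,0.0124,0,0,0,100],
    [0,-0.0005,0.011,0,0,0,100],
    [0,0,0,0,0,0,100],
  ],
)

```text
t: 21.17
eef_pos: [640.0, -124.7, 7.8]
tcp_rot: [-3.14, -0.341, 1.735]
ft_force: [-0.7, -0.8, -0.3]
opening: 0.998
```

Run:
```python
from pick import *
st(); plan([(G+19*z,R,2)],100)
```

```text
t 21.17 p [ 640.  -124.7    7.8] z [-0.056  0.33  -0.942] x [-0.154  0.93   0.335] q [-0.412  0.833  1.548  0.343  0.981 -0.8  ] F [-0.7 -0.8 -0.3] op 0.998
[[0.0008,0,0.0009,0.1,0.2,-0.3,100],[0.0008,0,0.0009,0.1,0.2,-0.3,100]]
max [8.e-04 0.e+00 9.e-04 1.e-01 2.e-01 3.e-01 1.e+02]
wp q [-0.41  0.84  1.55  0.35  0.99 -0.81] speed frac 0.03
```

Emit:
servo_tool(
  plan=[
    [0.0008,0,0.0009,0.1,0.2,-0.3,0],
    [0,0,0,0,0,0,0],
    [0,0,0,0,0,0,0],
    [0,0,0,0,0,0,0],
    [0,0,0,0,0,0,0],
    [0,0,0,0,0,0,0],
    [0,0,0,0,0,0,0],
    [0,0,0,0,0,0,0],
  ],
)

```text
t: 21.83
eef_pos: [641.0, -124.8, 10.4]
tcp_rot: [3.139, -0.342, 1.74]
ft_force: [-0.1, 1.0, -0.7]
opening: 0.496
```

Emit:
servo_tool(
  plan=[
    [0,0,0,0,0,0,0],
    [0,0,0,0,0,0,0],
    [0,0,0,0,0,0,0],
    [0,0,0,0,0,0,0],
    [0,0,0,0,0,0,0],
    [0,0,0,0,0,0,0],
  ],
)

```text
t: 22.33
eef_pos: [641.0, -124.9, 10.5]
tcp_rot: [3.139, -0.342, 1.74]
ft_force: [-0.5, -0.3, -0.0]
opening: 0.269
```

Run:
```python
from pick import *
s=st(); np.save("hpose.npy",np.r_[s["eef_pos"],s["tcp_rot"]])
```

```text
t 22.33 p [ 641.  -124.9   10.5] z [-0.054  0.331 -0.942] x [-0.158  0.929  0.335] q [-0.412  0.83   1.546  0.345  0.985 -0.804] F [-0.5 -0.3 -0. ] op 0.269
```

Emit:
servo_tool(
  plan=[
    [0,0,0,0,0,0,45],
    [0,0,0,0,0,0,45],
    [0,0,0.003,0,0,0,45],
    [0,0,0.003,0,0,0,45],
    [0,0,0.001,0,0,0,0],
    [0,0,0,0,0,0,0],
    [0,0,0,0,0,0,0],
    [0,0,0,0,0,0,0],
  ],
)

```text
t: 23.0
eef_pos: [640.9, -122.2, 3.8]
tcp_rot: [3.138, -0.342, 1.74]
ft_force: [-0.9, -0.0, 1.7]
opening: 0.272
```

Emit:
servo_tool(
  plan=[
    [0,0,0,0,0,0,0],
    [0,0,0,0,0,0,0],
  ],
)

```text
t: 23.17
eef_pos: [640.9, -122.2, 3.8]
tcp_rot: [3.138, -0.342, 1.74]
ft_force: [-1.1, -0.2, 2.3]
opening: 0.273
```

Run:
```python
from pick import *
s=st(); np.save("hpose.npy",np.r_[s["eef_pos"],s["tcp_rot"]])
```

```text
t 23.17 p [ 640.9 -122.2    3.8] z [-0.053  0.331 -0.942] x [-0.159  0.929  0.335] q [-0.409  0.838  1.551  0.349  0.972 -0.808] F [-1.1 -0.2  2.3] op 0.273
```

```bash
cat > ins.py <<'E'
from kin import *
v=np.load("hpose.npy"); RG=RR.from_euler("xyz",v[3:])
# handle frame in tool: level axis along tool-x azimuth, hole 104.9 ahead of grasp, tang mid at z=12 when picked
xa=RG.as_matrix()[:,0]*[1,1,0]; xa/=np.linalg.norm(xa); HR=RR.from_matrix(np.c_[xa,np.cross([0,0,1],xa),[0,0,1]])
gr=v[:3]-19*RG.as_matrix()[:,2]; hole=gr*[1,1,0]+[0,0,12]+104.9*xa
hT=RG.inv().apply(hole-v[:3]); hR=RG.inv()*HR     # hole and handle axes in the tool frame
def tcp_for(holepos,yaw,droop=0,roll=0):
    R=RR.from_euler("zyx",[yaw,droop,roll],degrees=True)*hR.inv(); return np.array(holepos)-R.apply(hT),R
def now():
    s=env.state(); R=RR.from_euler("xyz",s["tcp_rot"]); return s["eef_pos"]+R.apply(hT),R*hR
def show():
    h,R=now(); print("hole",h.round(1),"axis yaw %.2f pitchup %.2f roll %.2f"%(np.degrees(np.arctan2(R.as_matrix()[1,0],R.as_matrix()[0,0])),np.degrees(np.arcsin(R.as_matrix()[2,0])),np.degrees(np.arcsin(R.as_matrix()[2,1]))))
E
python3 - <<'E'
from ins import *
show(); s=env.state()
d=np.array([.174,.985,0]); S=np.array([620,80,100])
p,R=tcp_for(S-46*d,80)
R0=RR.from_euler("xyz",s["tcp_rot"])
plan([(s["eef_pos"]+[0,0,50],R0,5),(p,R,8)],0)
E
```

```text
hole [624.3 -25.1  12. ] axis yaw 99.69 pitchup 0.00 roll -0.00
[[0.0034,0,-0.0094,0,0,0,0],[0.0034,0,-0.0094,0,0,0,0],[0.0034,0,-0.0094,0,0,0,0],[0.0034,0,-0.0094,0,0,0,0],[0.0034,0,-0.0094,0,0,0,0],[0.0094,-0.0044,-0.0017,-0.8,-0,2.3,0],[0.0093,-0.0048,-0.0018,-0.8,-0,2.3,0],[0.0091,-0.0051,-0.0018,-0.8,-0,2.3,0]]
[[0.0089,-0.0054,-0.0019,-0.8,-0,2.3,0],[0.0086,-0.0058,-0.002,-0.8,-0,2.3,0],[0.0084,-0.0061,-0.0021,-0.8,-0,2.3,0],[0.0081,-0.0064,-0.0022,-0.8,-0,2.3,0],[0.0079,-0.0067,-0.0023,-0.8,-0,2.3,0]]
max [0.0094 0.0067 0.0094 0.8    0.     2.3    0.    ]
wp q [-0.41  0.77  1.53  0.33  1.05 -0.77] speed frac 0.07
wp q [-0.37  0.62  1.76  0.44  0.88 -0.5 ] speed frac 0.14
```

Emit:
servo_tool(
  plan=[
    [0.0035,0,-0.0094,0,0,0,0],
    [0.0035,0,-0.0094,0,0,0,0],
    [0.0035,0,-0.0094,0,0,0,0],
    [0.0035,0,-0.0094,0,0,0,0],
    [0.0035,0,-0.0094,0,0,0,0],
    [0.0094,-0.0045,-0.0017,-0.8,0,2.3,0],
    [0.0093,-0.0048,-0.0018,-0.8,0,2.3,0],
    [0.009,-0.005,-0.0018,-0.8,0,2.3,0],
  ],
)

```text
t: 23.83
eef_pos: [623.9, -99.8, 75.3]
tcp_rot: [3.138, -0.341, 1.608]
ft_force: [-0.4, -0.4, -1.9]
opening: 0.271
```

Emit:
servo_tool(
  plan=[
    [0.009,-0.0055,-0.002,-0.8,0,2.3,0],
    [0.0086,-0.0058,-0.002,-0.8,0,2.3,0],
    [0.0084,-0.006,-0.002,-0.8,0,2.3,0],
    [0.008,-0.0064,-0.0022,-0.8,0,2.3,0],
    [0,0,0,0,0,0,0],
    [0,0,0,0,0,0,0],
  ],
)

```text
t: 24.33
eef_pos: [599.8, -67.5, 102.6]
tcp_rot: [3.132, -0.341, 1.432]
ft_force: [-0.1, 0.8, -0.5]
opening: 0.271
```

Run:
```python
from ins import *
np.set_printoptions(precision=1,suppress=True)
st(); show()
c=cam("wrist"); sc=cam("scene"); np.savez("w4.npz",**c); np.savez("s4.npz",**sc)
h,R=now(); ax=R.as_matrix()[:,0]
print("wrist pred hole,tip",proj(c,[h,h+12*ax,h-60*ax]),"slot",proj(c,[[620,80,100]]))
print("scene pred hole,slot",proj(sc,[h,[620,80,100]]))
A=c["img"][0:300,160:560]
x,y=proj(sc,[[620,80,100]])[0].astype(int); B=cv2.resize(sc["img"][y-60:y+60,x-80:x+80],None,fx=2.5,fy=2.5,interpolation=cv2.INTER_CUBIC)
print("crop off",x-80,y-60)
cv2.imwrite("pics/w4.png",np.vstack([cv2.resize(A,(400,300)),B]))
```

```text
t 24.33 p [599.8 -67.5 102.6] z [ 0.1  0.3 -0.9] x [0.1 0.9 0.3] q [-0.4  0.6  1.7  0.4  0.9 -0.5] F [-0.1  0.8 -0.5] op 0.271
hole [613.5  30.  110.7] axis yaw 81.91 pitchup -0.08 roll -0.31
wrist pred hole,tip [[326.9 110.9]
 [326.9  89.4]
 [326.9 220.9]] slot [[325.1  33.2]]
scene pred hole,slot [[363.8 226.6]
 [377.2 215.2]]
crop off 297 155
```

View pics/w4.png

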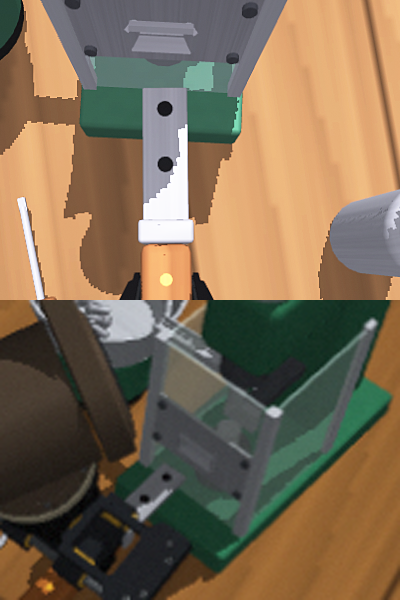

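The wrist crop shows the tang tip at (165,88) and end hole at (165,108), within 2 px of the model. The slot's lips are at about (161,37), just ahead. I'll enlarge once for an accurate slot fix.

Run:
```python
from ins import *
w=np.load("w4.npz")["img"]; s=np.load("s4.npz")["img"]
A=cv2.resize(w[0:75,235:435],(800,300),interpolation=cv2.INTER_CUBIC)
B=cv2.resize(s[185:245,340:500],(800,300),interpolation=cv2.INTER_CUBIC)
cv2.imwrite("pics/w5.png",np.vstack([A,B]))
```

```text
(no output)
```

View pics/w5.png

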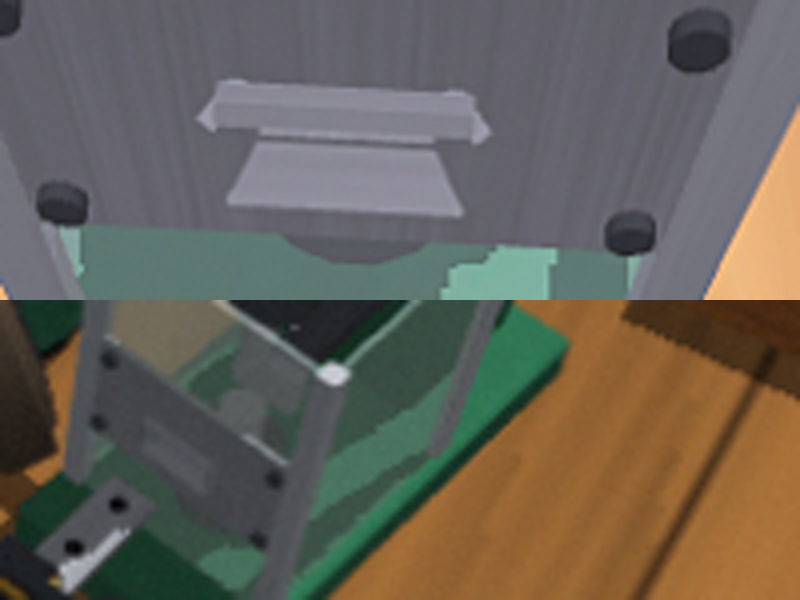

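The upper panel shows the lower lip's mouth edge from (228,203) to (463,216) and the upper lip's from (210,130) to (475,142). I'll cast these to the known lip heights.

Run:
```python
from ins import *
np.set_printoptions(precision=1,suppress=True)
c={k:v for k,v in np.load("w4.npz").items() if k!="n"}
f=lambda L:[[235+x/4,y/4] for x,y in L]
for z,L in((91,[(228,203),(463,216)]),(109,[(210,130),(475,142)]),(109,[(197,118),(490,130)]),(104,[(218,82),(472,96)])):
    P=plane(c,f(L),z); d=P[1]-P[0]; print(z,P,"w %.1f"%np.linalg.norm(d),"mid",P.mean(0),"yaw %.1f"%(np.degrees(np.arctan2(d[1],d[0]))+90))
# observed tang in the same view -> hole on plane of the tang top (model height)
h,R=now(); z=h[2]+3
P=plane(c,[[325,108],[325.5,88]],z); print("obs hole",P[0],"obs tip",P[1],"model",h, h+12*R.as_matrix()[:,0])
q=plane(c,[[160+143,88],[160+188,88]],z); print("tang width",np.linalg.norm(q[1]-q[0]))
# screws scene+wrist triangulation of the four screws (wrist lower L/R)
s={k:v for k,v in np.load("s4.npz").items() if k!="n"}
for a,b in(((62,203),(98,123)),((630,232),(258,240)),((700,40),(275,180))):
    print("screw",tri(c,[235+a[0]/4,a[1]/4],s,[340+b[0]/5,185+b[1]/5]))
```

```text
91 [[599.4  77.7  91. ]
 [634.5  70.8  91. ]] w 35.7 mid [617.   74.3  91. ] yaw 78.9
109 [[598.5  77.3 109. ]
 [634.7  70.6 109. ]] w 36.8 mid [616.6  74.  109. ] yaw 79.5
109 [[597.   79.3 109. ]
 [637.   72.1 109. ]] w 40.7 mid [617.   75.7 109. ] yaw 79.7
104 [[600.5  87.6 104. ]
 [636.2  80.6 104. ]] w 36.3 mid [618.4  84.1 104. ] yaw 78.9
obs hole [612.8  30.2 113.2] obs tip [614.6  41.1 113.2] model [613.8  29.8 110.2] [615.5  41.7 110.2]
tang width 24.1547714927241
screw (array([572. ,  92.2,  73.2]), np.float64(0.640866158771631))
screw (array([663.5,  72.8,  76.3]), np.float64(0.5872985870194923))
screw (array([663.8,  72.7, 120.3]), np.float64(0.9162261440677258))
```

```bash
cat >> ins.py <<'E'
hT=hT+[0,-1.0,0]; hR=hR*RR.from_euler("z",0.3,degrees=True)
YAW=79.2; d=np.array([np.cos(np.radians(YAW)),np.sin(np.radians(YAW)),0]); n=np.array([-d[1],d[0],0])
S=np.array([616.8,74.1,100])+7*d
def go(x,k,dz=0,dy=0,pl=0):
    p,R=tcp_for(S+(42+x)*d+[0,0,dz]+dy*n,YAW+pl); plan([(p,R,k)],0)
def rel():
    h,R=now(); e=h-S-42*d; print("hole in press: x %.1f y %.1f z %.1f"%(e@d,e@n,e[2])); show(); st()
E
python3 - <<'E'
from ins import *
rel(); go(-70,4)
E
```

```text
hole in press: x -93.1 y -4.4 z 10.2
hole [612.8  29.9 110.2] axis yaw 82.20 pitchup -0.07 roll -0.29
t 24.43 p [600.  -67.8 102.1] z [ 0.055  0.33  -0.942] x [0.131 0.933 0.334] q [-0.372  0.614  1.73   0.425  0.916 -0.512] F [ 0.2 -0.6 -2.2] op 0.274
[[0.0047,-0.0021,0.0044,-0.2,0,0.7,0],[0.0046,-0.0022,0.0044,-0.2,0,0.7,0],[0.0046,-0.0023,0.0044,-0.2,0,0.7,0],[0.0046,-0.0024,0.0043,-0.2,0,0.7,0]]
max [0.0047 0.0024 0.0044 0.2    0.     0.7    0.    ]
wp q [-0.34  0.61  1.77  0.46  0.86 -0.46] speed frac 0.06
```

Emit:
servo_tool(
  plan=[
    [0.0047,-0.0021,0.0044,-0.2,0,0.7,0],
    [0.0046,-0.0022,0.0044,-0.2,0,0.7,0],
    [0.0046,-0.0023,0.0044,-0.2,0,0.7,0],
    [0.0046,-0.0024,0.0043,-0.2,0,0.7,0],
    [0,0,0,0,0,0,0],
    [0,0,0,0,0,0,0],
  ],
)

```text
t: 24.93
eef_pos: [594.9, -41.5, 88.9]
tcp_rot: [3.139, -0.341, 1.375]
ft_force: [0.2, -0.5, -1.4]
opening: 0.271
```

Run:
```python
from ins import *
rel(); go(-70,2)
```

```text
hole in press: x -68.1 y 0.2 z -3.0
hole [613.   55.4  97. ] axis yaw 79.07 pitchup -0.04 roll 0.03
t 24.93 p [594.9 -41.5  88.9] z [ 0.068  0.328 -0.942] x [0.184 0.924 0.335] q [-0.335  0.616  1.777  0.458  0.849 -0.461] F [ 0.2 -0.5 -1.4] op 0.271
[[-0.0004,0.0002,-0.0017,0,0,-0.1,0],[-0.0004,0.0002,-0.0017,0,0,-0.1,0]]
max [0.0004 0.0002 0.0017 0.     0.     0.1    0.    ]
wp q [-0.34  0.61  1.77  0.46  0.86 -0.46] speed frac 0.01
```

Emit:
servo_tool(
  plan=[
    [-0.0004,0.0002,-0.0015,0,0,0,0],
    [-0.0002,0.0001,-0.001,0,0,0,0],
    [-0.0001,0,-0.0005,0,0,0,0],
    [0,0,0,0,0,0,0],
    [0,0,0,0,0,0,0],
  ],
)

```text
t: 25.35
eef_pos: [595.2, -43.7, 91.8]
tcp_rot: [3.138, -0.341, 1.375]
ft_force: [0.4, 0.0, -1.2]
opening: 0.271
```

Run:
```python
from ins import *
np.set_printoptions(precision=1,suppress=True)
rel()
c=cam("wrist"); np.savez("w6.npz",**c); h,R=now(); a=R.as_matrix()[:,0]
print(proj(c,[h+[0,0,3],h+12*a+[0,0,3],S-7*d-[0,0,9],S-7*d+[0,0,9]]))
A=cv2.resize(c["img"][0:150,230:430],(800,600),interpolation=cv2.INTER_CUBIC); cv2.imwrite("pics/w6.png",A)
go(-55,3)
```

```text
hole in press: x -70.2 y -0.5 z -0.1
hole [613.3  53.2  99.9] axis yaw 79.11 pitchup -0.05 roll 0.01
t 25.35 p [595.2 -43.7  91.8] z [ 0.1  0.3 -0.9] x [0.2 0.9 0.3] q [-0.3  0.6  1.8  0.5  0.9 -0.5] F [ 0.4  0.  -1.2] op 0.271
[[324.5 107.7]
 [324.4  85.8]
 [323.5  80.3]
 [323.3  62.8]]
[[0.0048,-0.0001,0.0017,0,0,-0,0],[0.0048,-0.0001,0.0017,0,0,-0,0],[0.0048,-0.0001,0.0017,0,0,-0,0]]
max [0. 0. 0. 0. 0. 0. 0.]
wp q [-0.3  0.6  1.8  0.5  0.8 -0.4] speed frac 0.05
```

View pics/w6.png

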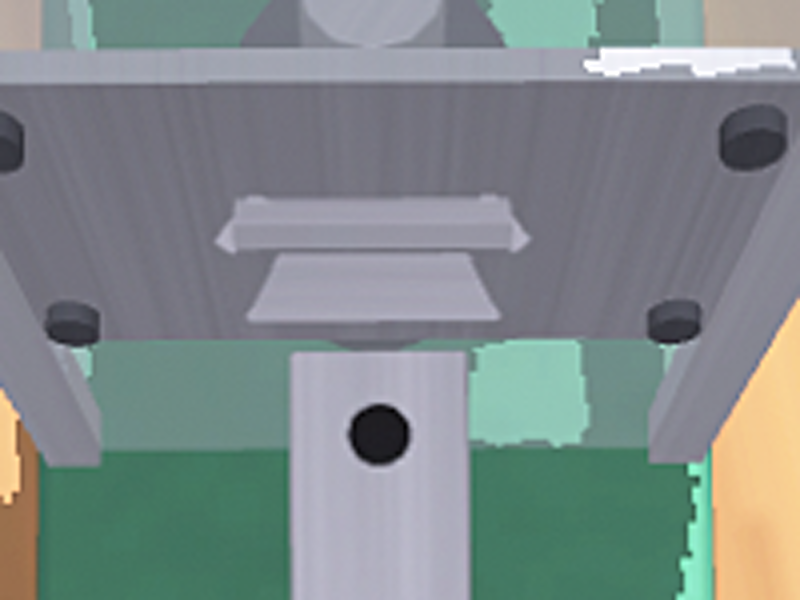

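The view shows the end hole at (379,434) and the lip mouth centred at x≈374. That matches the model to under 1 px, with the edges parallel, so I'll insert.

Emit:
servo_tool(
  plan=[
    [0.0045,-0.0003,0.0016,0,0,0,0],
    [0.0045,-0.0002,0.0016,0,0,0,0],
    [0.004,0,0.0014,0,0,0,0],
    [0.002,0,0.0007,0,0,0,0],
    [0.001,0,0.0003,0,0,0,0],
    [0,0,0,0,0,0,0],
  ],
)

```text
t: 25.9
eef_pos: [598.4, -25.0, 92.0]
tcp_rot: [3.138, -0.341, 1.375]
ft_force: [-0.5, 0.6, -2.4]
opening: 0.271
```

Run:
```python
from ins import *
rel(); go(-42,3)
```

```text
hole in press: x -51.2 y -0.1 z 0.1
hole [616.4  71.9 100.1] axis yaw 79.11 pitchup -0.05 roll 0.00
t 25.90 p [598.4 -25.   92. ] z [ 0.068  0.328 -0.942] x [0.183 0.924 0.335] q [-0.306  0.612  1.775  0.461  0.846 -0.435] F [-0.5  0.6 -2.4] op 0.271
[[0.0029,0,0.0011,0,0,-0,0],[0.0029,0,0.0011,0,0,-0,0],[0.0029,0,0.0011,0,0,-0,0]]
max [0.0029 0.     0.0011 0.     0.     0.     0.    ]
wp q [-0.29  0.61  1.77  0.46  0.84 -0.42] speed frac 0.03
```

Emit:
servo_tool(
  plan=[
    [0.004,0,0.0014,0,0,0,0],
    [0.0045,0,0.0017,0,0,0,0],
    [0.0045,0,0.0017,0,0,0,0],
    [0.0045,0,0.0017,0,0,0,0],
    [0.0035,0,0.0013,0,0,0,0],
    [0.002,0,0.0007,0,0,0,0],
    [0.001,0,0.0003,0,0,0,0],
    [0,0,0,0,0,0,0],
  ],
)

```text
t: 26.57
eef_pos: [603.9, 3.3, 91.6]
tcp_rot: [3.138, -0.341, 1.376]
ft_force: [0.1, -0.4, -1.5]
opening: 0.273
```

Run:
```python
from ins import *
rel(); go(-6,4)
```

```text
hole in press: x -22.4 y -0.1 z -0.3
hole [621.9 100.2  99.7] axis yaw 79.14 pitchup -0.04 roll 0.01
t 26.57 p [603.9   3.3  91.6] z [ 0.068  0.328 -0.942] x [0.182 0.924 0.335] q [-0.257  0.613  1.773  0.47   0.831 -0.395] F [ 0.1 -0.4 -1.5] op 0.273
[[0.0039,-0,0.0013,0,0,-0,0],[0.0039,-0,0.0013,0,0,-0,0],[0.0039,-0,0.0013,0,0,-0,0],[0.0039,-0,0.0013,0,0,-0,0]]
max [0.0039 0.     0.0013 0.     0.     0.     0.    ]
wp q [-0.23  0.61  1.77  0.47  0.82 -0.37] speed frac 0.04
```

Passing freely with no contact force. Next I'll approach the stop, slowing down.

Emit:
servo_tool(
  plan=[
    [0.0038,0,0.0012,0,0,0,0],
    [0.0038,0,0.0012,0,0,0,0],
    [0.003,0,0.001,0,0,0,0],
    [0.002,0,0.0007,0,0,0,0],
    [0.001,0,0.0003,0,0,0,0],
    [0,0,0,0,0,0,0],
  ],
)

```text
t: 27.07
eef_pos: [607.0, 18.6, 92.1]
tcp_rot: [3.138, -0.341, 1.376]
ft_force: [-0.1, -0.2, -1.6]
opening: 0.272
```

Run:
```python
from ins import *
rel(); go(1,4)
```

```text
hole in press: x -6.8 y -0.3 z 0.2
hole [625.  115.5 100.2] axis yaw 79.12 pitchup -0.04 roll 0.01
t 27.07 p [607.   18.6  92.1] z [ 0.068  0.328 -0.942] x [0.183 0.924 0.335] q [-0.231  0.613  1.77   0.473  0.825 -0.371] F [-0.1 -0.2 -1.6] op 0.272
[[0.0018,-0.0001,0.0007,0,0,-0,0],[0.0018,-0.0001,0.0007,0,0,-0,0],[0.0018,-0.0001,0.0007,0,0,-0,0],[0.0018,-0.0001,0.0007,0,0,-0,0]]
max [0.0018 0.0001 0.0007 0.     0.     0.     0.    ]
wp q [-0.22  0.61  1.77  0.48  0.82 -0.36] speed frac 0.02
```

Emit:
servo_tool(
  plan=[
    [0.0014,-0.0001,0.0005,0,0,0,0],
    [0.0014,-0.0001,0.0005,0,0,0,0],
    [0.001,0,0.0004,0,0,0,0],
    [0.0007,0,0.0003,0,0,0,0],
  ],
)

```text
t: 27.4
eef_pos: [607.8, 23.6, 92.0]
tcp_rot: [3.138, -0.341, 1.375]
ft_force: [0.0, 0.3, -2.1]
opening: 0.272
```

Emit:
servo_tool(
  plan=[
    [0.0007,0,0.0003,0,0,0,0],
    [0.0007,0,0.0003,0,0,0,0],
  ],
)

```text
t: 27.57
eef_pos: [608.1, 25.2, 91.9]
tcp_rot: [3.138, -0.341, 1.375]
ft_force: [-0.0, -0.1, -2.1]
opening: 0.274
```

Run:
```python
from ins import *
rel()
```

```text
hole in press: x -0.2 y -0.2 z -0.0
hole [626.2 122.  100. ] axis yaw 79.10 pitchup -0.05 roll 0.01
t 27.57 p [608.1  25.2  91.9] z [ 0.068  0.328 -0.942] x [0.183 0.924 0.335] q [-0.219  0.614  1.77   0.475  0.821 -0.361] F [-0.  -0.1 -2.1] op 0.274
```

Emit:
servo_tool(
  plan=[
    [0.0006,0,0.0002,0,0,0,0],
    [0.0006,0,0.0002,0,0,0,0],
  ],
)

```text
t: 27.73
eef_pos: [608.4, 26.5, 91.9]
tcp_rot: [3.138, -0.341, 1.375]
ft_force: [0.4, 0.0, -1.9]
opening: 0.269
```

Emit:
servo_tool(
  plan=[
    [0.0006,0,0.0002,0,0,0,0],
    [0.0006,0,0.0002,0,0,0,0],
  ],
)

```text
t: 27.9
eef_pos: [608.6, 27.0, 91.8]
tcp_rot: [3.138, -0.34, 1.376]
ft_force: [-1.9, -9.6, 0.1]
opening: 0.27
```

Run:
```python
from ins import *
rel()
```

```text
hole in press: x 1.7 y -0.4 z -0.2
hole [626.7 123.8  99.8] axis yaw 79.11 pitchup -0.13 roll -0.03
t 27.90 p [608.6  27.   91.8] z [ 0.068  0.326 -0.943] x [0.183 0.925 0.333] q [-0.216  0.614  1.769  0.473  0.82  -0.357] F [-1.9 -9.6  0.1] op 0.270
```

Contact: 9.8 N straight back along the press axis, at model x=+1.7 mm, which is within calibration error. I'll let it settle and check.

Emit:
servo_tool(
  plan=[
    [0.0003,0,0.0001,0,0,0,0],
    [0.0003,0,0.0001,0,0,0,0],
    [0.0003,0,0.0001,0,0,0,0],
  ],
)

```text
t: 28.15
eef_pos: [608.7, 26.9, 91.8]
tcp_rot: [3.137, -0.338, 1.376]
ft_force: [-2.0, -5.3, -0.1]
opening: 0.275
```

Run:
```python
from ins import *
rel()
c=cam("wrist"); s=cam("scene"); t=cam("top")
print(env.state()["ft_force"].round(1),env.state()["qvel"].round(4))
B=cv2.resize(s["img"][150:250,330:463],(400,300),interpolation=cv2.INTER_CUBIC)
T=cv2.resize(t["img"][240:390,330:530],(400,300)); T2=cv2.resize(t["img"][130:330,140:407],(400,300))
cv2.imwrite("pics/fin.png",np.vstack([np.hstack([cv2.resize(c["img"],(400,300)),B]),np.hstack([T,T2])]))
```

```text
hole in press: x 1.6 y -0.4 z -0.3
hole [626.7 123.8  99.7] axis yaw 79.12 pitchup -0.21 roll -0.05
t 28.15 p [608.7  26.9  91.8] z [ 0.068  0.325 -0.943] x [0.183 0.925 0.332] q [-0.215  0.614  1.769  0.472  0.819 -0.355] F [-2.  -5.3 -0.1] op 0.275
[-1.3 -3.9  0.3] [-0.0001  0.0022  0.0015  0.0006 -0.002  -0.0012]
```

View pics/fin.png

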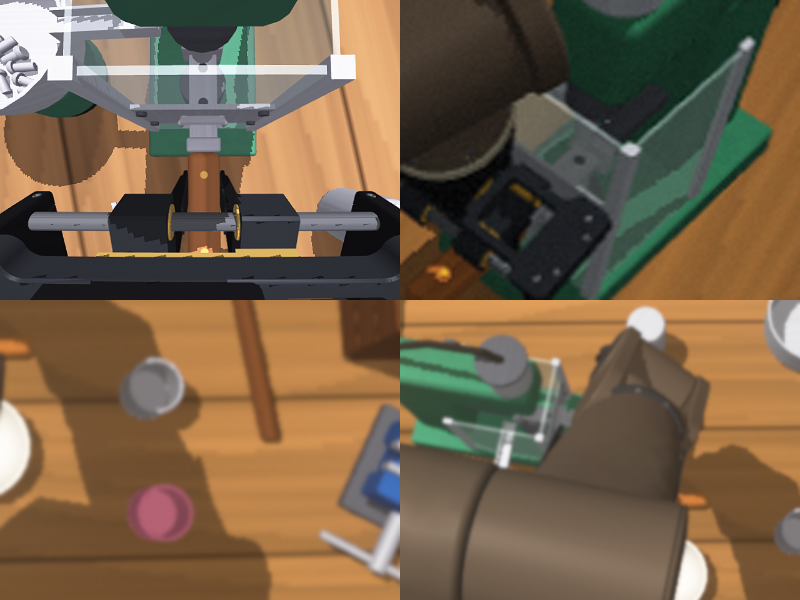

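The tang runs through the slot to under the ram. The tin stands upright and looks empty at (152,388), and rivets lie in the bowl at the upper left. I'll use one last crop to count the rivets and check that the hold is steady.

Run:
```python
from ins import *
c=cam("wrist"); t=cam("top")
A=cv2.resize(c["img"][0:200,0:133],(400,600),interpolation=cv2.INTER_CUBIC); B=cv2.resize(t["img"][260:310,385:435],(400,400),interpolation=cv2.INTER_CUBIC)
cv2.imwrite("pics/fin2.png",np.hstack([A,np.vstack([B,np.zeros((200,400,3),np.uint8)])])); rel()
```

```text
hole in press: x 1.6 y -0.4 z -0.4
hole [626.7 123.8  99.6] axis yaw 79.11 pitchup -0.21 roll -0.05
t 28.40 p [608.7  26.9  91.8] z [ 0.068  0.325 -0.943] x [0.183 0.925 0.332] q [-0.215  0.614  1.769  0.472  0.819 -0.355] F [-1.6 -4.8  0.3] op 0.271
```

View pics/fin2.png

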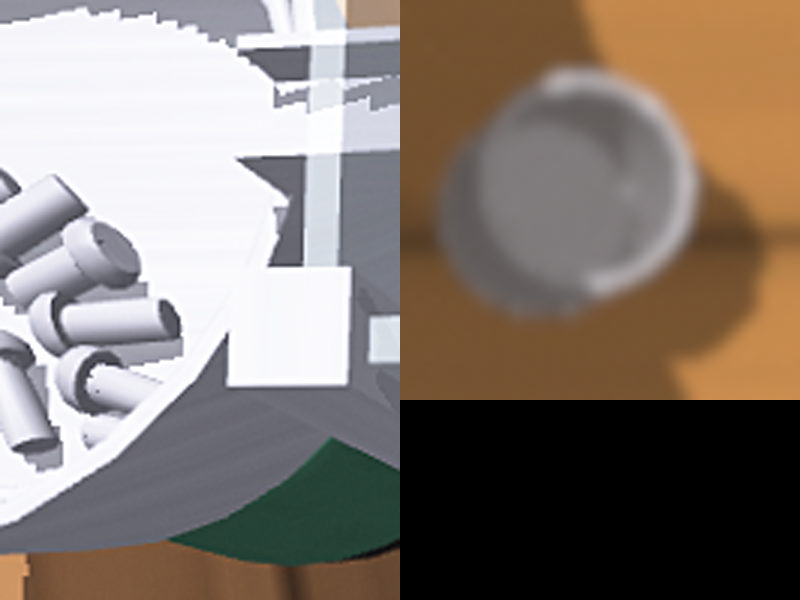

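The left panel shows at least six or seven rivets in the bowl, cut off by the frame's edge. The right panel shows the tin upright and empty. The push is steady at about 5 N and the arm is still, so I'm handing in.

```bash
python3 -c "
from cell import env
print(env.job_done())"
```

```text
the job is handed in; nothing more can be done
None
```

I tipped the rivets into the feed bowl and stood the tin back upright and empty where it came from. The handle's tang is through the guard slot against the back stop, still gripped, and I handed the job in at about 28.4 s of the 67 s allowed.

**Last checks**
- **Tang:** it is level to about 0.2° with the hole on the slot's line to within 0.5 mm. The push against the stop is steady at about 5 N. It peaked near 10 N on contact. The arm was still and the grip closed at 26 mm.
- **Rivets:** the wrist force fell by roughly the rivets' weight during the pour. The tin looks empty from above, and no rivets show outside the bowl. I counted only six or seven in the bowl because the picture's edge cuts off the heap, so I did not see all seven at once.
- **Disagreement:** my estimate put the stop 1.6 mm short of where contact came. That is within the 2 mm camera calibration.
- **Other things:** I saw no sign that the pink tin, blue handle or other items moved, but I did not measure them again.

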